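# Pack the last two long dowels into the dowel tub

## Robot

A 6-joint arm with a two-finger parallel gripper is mounted at the origin on the work surface. World frame = base frame: x ahead of the robot, y to its left, z up, the work surface at z = 0. Lengths are in mm, angles in rad, forces in N, time in s.
With the tool pointing down it reaches from about 350 to 975 mm from the base axis. Payload 7.1 kg.
Tool frame: the origin (TCP) lies midway between the tips of the shut fingers; the grasp point (between the pads) lies 19 mm behind it (r.grasp_offset is the z of the grasp point in the tool frame, in mm); z points along the fingers, y is the direction in which the jaws open and shut (so a half turn about z gives the same grasp; the last joint's range is limited). The gripper opens to 88 mm and grips with 3 to 60 N. Pads are 20 mm wide; open, the fingers measure 115 mm over their backs; the gripper's body (75 mm by 178 mm) begins 61 mm behind the grasp point.
Start: joints at [1.3, 0.423, 1.63, -0, 1.089, -0.019], TCP at [155.686, 605.282, 222.675] pointing down, gripper open.
Joint ranges: [-3, 3], [-0.9, 2.11], [0.09, 2.58], [-1.31, 4.45], [0.11, 2.69], [-2.54, 2.54]. Speed limits (rad/s): [2.39, 2.39, 3.01, 3.14, 3.14, 3.14].

## Interface

Orientations are given as a unit quaternion [x, y, z, w].
In Python, from plant import r, eyes gives the robot as it stands.
- The arm moves only by the shell command python3 -m creep 'ROWS'. ROWS is JSON, a list of rows, each a list of 7 numbers: the shift along the tool's x, y, z in m, then the turn, a rotation vector about the tool's x, y, z in rad, then the closure in counts, from 0 (fully open) to 255 (shut). In form: [[dx, dy, dz, rx, ry, rz, gripper], ...]. A call has 1 to 20 rows; each row is the pose to reach, as a shift and turn from the pose measured when the call began, along the tool's axes at that moment; what a row does not reach only later rows make up. A row lasts 1/12 s, in which the tool goes at most 41.7 mm and 7.16 degrees, less where a joint would pass 70% of its speed; a pose out of reach is approached as far as the arm can. A call with a gripper value outside its range is refused whole. The fingers move at their own pace and stop on an object; the grip force is fixed at half the most. Time passes only in rows, so rows that repeat a pose let the fingers close. It gives the time, the measured TCP pose, the force and the opening at its end, in the units of the state.
- r.observe(): the state, without advancing time (a new reading comes with each control period).
- eyes.camera(name): name is "scene" or "top" or "wrist"; returns a dict with "img" (420x560x3 uint8, red, green, blue), "depth" (420x560 float32, mm along the optical axis (not along the pixel's ray), 0 where there is no reading), "K" (3x3 intrinsics, pixels), "rvec" (rotation vector, rad) and "tvec" (3), from world to camera coordinates, as OpenCV has them. Camera axes: x right, y down, z forward; pixel columns grow to the right and rows downward; lengths in mm; the calibration is good to about 2 mm. A picture is of the moment at which its call begins.
- r.hand_in(): hands the job in, once; it reports no verdict.
The state is a dict: "time_s": time; "joint_positions": joint angles; "joint_vel": joint speeds; "effort": joint torques, N m; "ee_pos": TCP position; "tcp_rot": TCP orientation; "force": force on the tool from outside, world axes, zero at the start; "torque": the same for the moment, N m; "gripper_width": finger opening in mm.
Only numpy, scipy, OpenCV 4.12 (cv2) and the standard library are available. Lean on these libraries where they do the work, as an engineer would, in place of code of your own. Each camera call takes 0.05 s, during which the arm holds its last target.

## Task

Put the two long blue-ended dowels away in the orange tub with the five short ones: raise the one that lies on the bench, and set both upright on the tub's floor in the free gap, so that all seven dowels stand upright in a close cluster, one short dowel in the middle and six dowels around it. Set the long dowels down gently instead of dropping them, leave the short ones in the tub, and do not disturb the other things on the bench.

Things in the scene. Friction and masses are not known exactly. Their poses are not given: they have to be found in the camera images.
- tub: round open orange tub fixed to the bench: outer diameter 114 mm, inner 106, rim 70 mm and inner floor 6 mm above the bench. Origin: centre of its underside, z up. Five loose short dowels stand in it: one in the middle, four around it 34.5 mm out at 0, 60, 120, 180 deg from its own x axis (anticlockwise). The gap around 270 deg takes two more side by side (240 and 300 deg), 2.5 mm to spare around each.
- short0: short plain pale wooden dowel, diameter 32 mm, length 90 mm, 55 g, loose, standing upright on the tub's floor in the middle, its top 96 mm above the bench. Origin: its centre; its length runs along its own z.
- short1: short plain pale wooden dowel, diameter 32 mm, length 90 mm, 55 g, loose, standing upright on the tub's floor in the ring around the middle, at 0 degrees from the tub's x axis, its top 96 mm above the bench. Origin: its centre; its length runs along its own z.
- short2: short plain pale wooden dowel, diameter 32 mm, length 90 mm, 55 g, loose, standing upright on the tub's floor in the ring around the middle, at 60 degrees from the tub's x axis, its top 96 mm above the bench. Origin: its centre; its length runs along its own z.
- short3: short plain pale wooden dowel, diameter 32 mm, length 90 mm, 55 g, loose, standing upright on the tub's floor in the ring around the middle, at 120 degrees from the tub's x axis, its top 96 mm above the bench. Origin: its centre; its length runs along its own z.
- short4: short plain pale wooden dowel, diameter 32 mm, length 90 mm, 55 g, loose, standing upright on the tub's floor in the ring around the middle, at 180 degrees from the tub's x axis, its top 96 mm above the bench. Origin: its centre; its length runs along its own z.
- long_standing: long pale wooden dowel with 12 mm of blue paint at both ends, diameter 32 mm, length 160 mm, 75 to 125 g, loose, standing upright on the bench at one side of the tub (left or right). Both ends are alike. Origin: its centre; its length runs along its own z.
- long_lying: long dowel like the standing one (blue ends, diameter 32 mm, length 160 mm, 75 to 125 g, both ends alike), but lying flat on the bench on the other side of the tub, its axis 16 mm above the bench; it can roll. Origin: its centre; its length runs along its own x.
- sanding_block: cork sanding block, 65 x 110 x 35 mm, bystander; origin under its centre
- glue_bottle: white glue bottle with red cap, diameter 60 mm, 160 mm high, standing at the far right, bystander; origin under its centre
- hammer: hammer lying at the left, about 0.3 m long, bystander; its length runs along its own x, origin on the bench
- offcut: L-shaped plywood offcut, about 160 x 130 x 12 mm, flat on the bench, bystander; origin at its underside
- tape_roll: yellow roll of tape, outer diameter 100 mm, 25 mm high, lying flat beyond the tub to the left, bystander; origin under its centre
- bench_brush: brush lying across, far beyond the tub, bystander; its length runs along its own x, origin on the bench
Things that resemble listed ones, but are neither listed nor needed, are in the scene too. Leave any turquoise or yellow look-alike of the long_standing alone.

How it is judged (in metres and radians):
At the end, for the whole second after the job is handed in: All seven dowels are at rest (slower than 0.06 m/s) in the tub: each centre within 43 mm of the tub's axis, each within 0.14 rad (8 degrees) of upright (either way up), each standing on the tub's floor (height within 5 mm), with the middle short dowel within 15 mm of the tub's axis (horizontal distance between each of short0, short1, short2, short3, short4, long_standing, long_lying and tub below 0.043 m and angle between the z axis of each of short0, short1, short2, short3, short4, long_standing and the z axis of tub, either way round below 0.14 rad and z of short0 in the frame of tub between 0.046 and 0.056 m and linear speed of each of short0, short1, short2, short3, short4, long_standing, long_lying below 0.06 m/s and z of short1 in the frame of tub between 0.046 and 0.056 m and z of short2 in the frame of tub between 0.046 and 0.056 m and z of short3 in the frame of tub between 0.046 and 0.056 m and z of short4 in the frame of tub between 0.046 and 0.056 m and z of long_standing in the frame of tub between 0.081 and 0.091 m and angle between the x axis of long_lying and the z axis of tub, either way round below 0.14 rad and z of long_lying in the frame of tub between 0.081 and 0.091 m and horizontal distance between short0 and tub below 0.015 m); the robot touches nothing.
It fails at once if one of the other things on the bench (sanding block, glue bottle, hammer, offcut, tape, brush) pushed away by more than 40 mm (distance of any of sanding_block, glue_bottle, hammer, offcut, tape_roll, bench_brush from where it was at the start of the episode above 0.04 m).
It fails at once if a long dowel dropped or thrown (faster than 0.7 m/s while the fingers do not hold it) ((contact force between the fingers and long_standing below 0.05 N and linear speed of long_standing above 0.7 m/s) or (contact force between the fingers and long_lying below 0.05 N and linear speed of long_lying above 0.7 m/s)).
It fails at once if a short dowel lifted out of the tub (by 40 mm or more) (z of any of short0, short1, short2, short3, short4 in the frame of tub above 0.091 m).
It also fails if it takes over 64 s, if anything falls off the work surface, if the arm or the gripper's body presses on something with over 40 N, if the wrist force passes 120 N, or if a joint passes its speed limit or range.

## Working session

There is one attempt and no reset: what is moved stays moved. The work goes in short steps, Python scripts to look and compute and a shell command to move; the robot and the scene stay as the last step left them, time stands still between calls to the robot, and variables do not carry over. Pictures are saved under pics/ and viewed, and the job is handed in when it is done.

```bash
ls; mkdir -p pics; cat > h.py <<'E'
import numpy as np, cv2
from plant import r, eyes
def save(c,n): cv2.imwrite('pics/'+n+'.png', c['img'][:,:,::-1])
def cloud(c):
    K=np.array(c['K']);R,_=cv2.Rodrigues(np.array(c['rvec'],float));t=np.array(c['tvec'],float).ravel()
    d=c['depth'];v,u=np.mgrid[:d.shape[0],:d.shape[1]]
    p=np.stack([(u-K[0,2])/K[0,0]*d,(v-K[1,2])/K[1,1]*d,d],-1)
    w=(p-t)@R
    w[d<=0]=np.nan
    return w
def ray(c,u,v,z):
    K=np.array(c['K']);R,_=cv2.Rodrigues(np.array(c['rvec'],float));t=np.array(c['tvec'],float).ravel()
    o=-R.T@t; d=R.T@np.linalg.inv(K)@np.array([u,v,1.]); return o+d*(z-o[2])/d[2]
E
python3 - <<'E'
from h import *
for n in ['scene','top','wrist']:
    c=eyes.camera(n); save(c,n+'0'); np.savez('pics/'+n+'0.npz',**c); print(n,c['K'],c['rvec'],c['tvec'])
print(r.observe(), r.grasp_offset)
E
```

```text
pics
scene [[431.62654768   0.         277.69762195]
 [  0.         431.62654768 206.49976517]
 [  0.           0.           1.        ]] [ 2.46095483  0.63917179 -0.20853158] [-508.17791231 -191.55345266 1596.5099002 ]
top [[435.687249     0.         281.73510257]
 [  0.         435.687249   209.45904285]
 [  0.           0.           1.        ]] [ 2.10818716 -2.1249727   0.17223336] [  27.53934338  588.60172573 1382.50637025]
wrist [[311.53478408   0.         281.60106235]
 [  0.         311.53478408 211.93852533]
 [  0.           0.           1.        ]] [-2.29955685 -1.78191834 -0.24960769] [-624.0644227   -31.64441595  391.05173737]
{'time_s': 0.15, 'joint_positions': array([ 1.30001362e+00,  4.23667783e-01,  1.63049790e+00, -3.04927411e-05,
        1.08859454e+00, -1.89902600e-02]), 'joint_vel': array([-0.00077638, -0.00199333, -0.00352768, -0.00221932,  0.00110904,
       -0.00084252]), 'effort': array([ 2.25532390e-04, -5.44985354e+01, -2.73917949e+01,  6.43510837e-02,
        2.04897404e-02, -3.99517603e-05]), 'ee_pos': array([155.57587908, 604.88695481, 222.08522191]), 'tcp_rot': array([ 1.25556870e-01,  9.92086252e-01, -5.79617971e-04, -7.09246403e-05]), 'force': array([ 0.73986629,  0.75145638, -0.3302434 ]), 'torque': array([-0.04111792, -0.03022187, -0.05574175]), 'gripper_width': 87.71637380252368} -18.700000000000003
```

View pics/scene0.png

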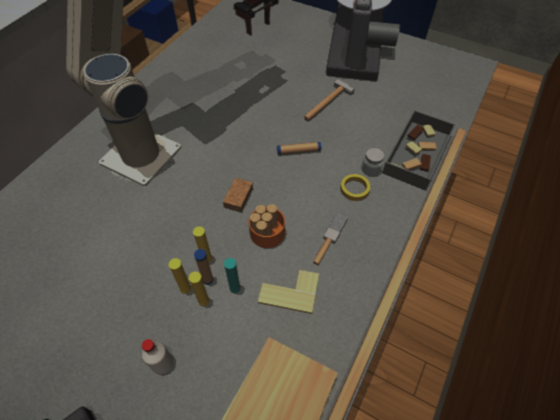

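View pics/top0.png

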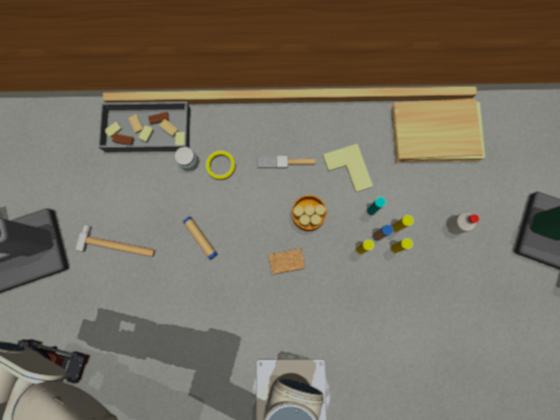

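The overview shows the tub in top view at about (309,213) and the lying dowel at (200,238). The blue standing dowel is near (383,232), with yellow dowels at (366,246), (404,222) and (403,244) and a turquoise one at (376,206). Next I'll measure these.

```bash
python3 - <<'E'
from h import *
for n in ['top','scene']:
    c=dict(np.load(f'pics/{n}0.npz')); w=cloud(c); hsv=cv2.cvtColor(c['img'],cv2.COLOR_RGB2HSV)
    print(n)
    z=w[...,2]
    masks={'blue':cv2.inRange(hsv,(108,90,30),(130,255,255)),'turq':cv2.inRange(hsv,(80,90,30),(100,255,255)),'yel':cv2.inRange(hsv,(24,150,60),(34,255,255)),'orange':cv2.inRange(hsv,(3,170,60),(16,255,255))}
    for k,m in masks.items():
        nn,l,s,ce=cv2.connectedComponentsWithStats(m)
        for i in range(1,nn):
            if s[i,4]<25: continue
            q=w[l==i]; q=q[~np.isnan(q[:,0])]
            if len(q)<10: continue
            zt=np.percentile(q[:,2],95); t=q[q[:,2]>zt-8]
            print(k,ce[i].round(),s[i,4],'med',np.median(q,0).round(),'ztop',zt.round(),'topc',((t.min(0)+t.max(0))/2).round(1),'mean',t.mean(0).round(1),np.ptp(t[:,:2],0).round())
c=dict(np.load('pics/top0.npz'))
im=c['img'][130:290,180:500]; cv2.imwrite('pics/topz.png',cv2.resize(im,None,fx=2.5,fy=2.5,interpolation=cv2.INTER_CUBIC)[:,:,::-1])
c=dict(np.load('pics/scene0.npz'))
im=c['img'][130:330,150:350]; cv2.imwrite('pics/scenez.png',cv2.resize(im,None,fx=3,fy=3,interpolation=cv2.INTER_CUBIC)[:,:,::-1])
E
```

```text
top
turq [376. 205.] 178 med [ 585. -272.  155.] ztop 165.0 topc [ 590.6 -279.   162.8] mean [ 591.  -278.5  161.1] [29. 31.]
yel [220. 164.] 262 med [755. 234.  25.] ztop 29.0 topc [753.3 233.5  27.8] mean [753.  235.1  25.6] [96. 94.]
yel [403. 223.] 161 med [ 528. -351.  157.] ztop 164.0 topc [ 531.7 -356.8  161.3] mean [ 532.1 -357.   160.8] [29. 33.]
yel [402. 245.] 164 med [ 460. -341.  157.] ztop 164.0 topc [ 462.2 -350.7  162.3] mean [ 462.4 -350.4  161.1] [27. 31.]
yel [365. 246.] 141 med [ 456. -230.  159.] ztop 165.0 topc [ 460.1 -236.5  163.3] mean [ 459.7 -235.9  161.2] [27. 31.]
orange [274.  43.] 47392 med [1380.   66. -254.] ztop 5.0 topc [1378.7   39.9   29.2] mean [1379.3  359.8   18.5] [  15. 2092.]
orange [158. 118.] 96 med [930. 459.  20.] ztop 25.0 topc [929.9 459.3  22.6] mean [928.9 458.8  20.9] [34. 59.]
orange [122. 139.] 111 med [849. 580.  28.] ztop 34.0 topc [849.  576.6  31. ] mean [848.8 578.1  29.9] [31. 64.]
orange [310. 199.] 72 med [627. -72.  40.] ztop 65.0 topc [621.  -65.3  65.4] mean [617.9 -83.4  64.4] [17. 82.]
scene
blue [155.  20.] 1409 med 
[... 623 characters left out ...]
. 274.] 325 med [ 599. -288.  122.] ztop 163.0 topc [ 591.7 -279.6  160.7] mean [ 591.8 -280.8  160.5] [32. 32.]
yel [355. 186.] 197 med [756. 232.  25.] ztop 29.0 topc [755.7 233.2  26.1] mean [756.5 230.4  25.2] [93. 98.]
yel [199. 232.] 82 med [ 462. -239.  160.] ztop 164.0 topc [ 460.8 -238.6  162.1] mean [ 461.8 -239.2  160.2] [31. 29.]
yel [175. 264.] 98 med [ 465. -354.  160.] ztop 163.0 topc [ 464.5 -354.2  161.3] mean [ 464.9 -353.8  160.2] [29. 30.]
yel [195. 278.] 111 med [ 535. -360.  160.] ztop 163.0 topc [ 534.3 -360.4  159.6] mean [ 534.7 -360.2  160.2] [30. 30.]
orange [271. 232.] 238 med [604. -89.  47.] ztop 72.0 topc [590.1 -69.8  70.3] mean [603.6 -91.8  69.3] [ 90. 109.]
```

View pics/topz.png

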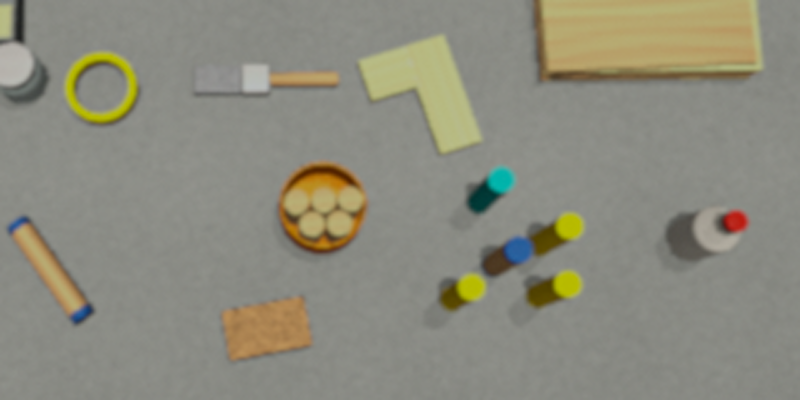

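View pics/scenez.png

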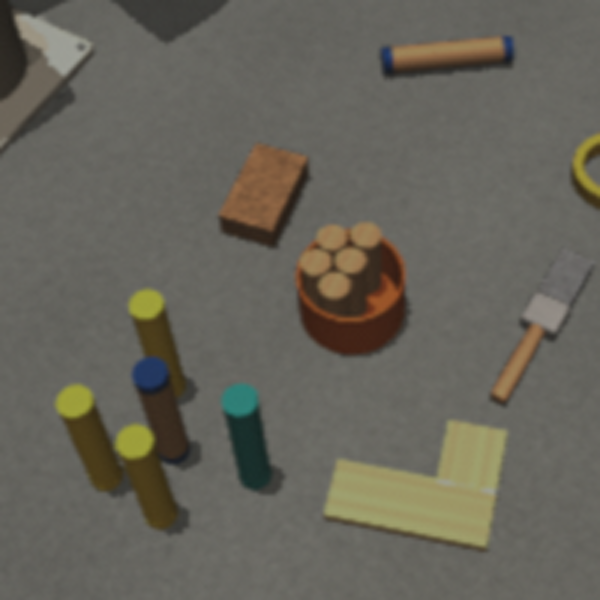

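```bash
python3 - <<'E'
from h import *
from scipy.optimize import least_squares
for n in ['top','scene']:
    c=dict(np.load(f'pics/{n}0.npz')); w=cloud(c); hsv=cv2.cvtColor(c['img'],cv2.COLOR_RGB2HSV); z=w[...,2]
    near=(np.hypot(w[...,0]-595,w[...,1]+75)<75)
    m=((z>88)&(z<104)&near).astype(np.uint8)
    q=w[m>0]; print(n,'tops',len(q),np.median(q[:,2]))
    np.save(f'pics/{n}_tops.npy',q)
    # k-means 5
    for K in (5,):
        _,lab,cc=cv2.kmeans(q[:,:2].astype(np.float32),K,None,(3,100,0.01),20,cv2.KMEANS_PP_CENTERS)
        print(cc.round(1).tolist(), np.bincount(lab.ravel()))
    rim=w[(z>65)&(z<74)&near]
    f=least_squares(lambda p:np.hypot(rim[:,0]-p[0],rim[:,1]-p[1])-55,[595,-75],loss='soft_l1',f_scale=2)
    print('rim',len(rim),f.x.round(1),np.percentile(rim[:,2],50).round(1))
    # lying dowel
    l=(np.hypot(w[...,0]-525,w[...,1]-297)<110)&(z>22)&(z<40)
    q=w[l]; m0=q.mean(0); u,s,v=np.linalg.svd(q-m0); d=v[0]; a=(q-m0)@d
    print('lying',len(q),m0.round(1),d.round(3),a.min().round(1),a.max().round(1),(m0+d*(a.min()+a.max())/2).round(1),q[:,2].max())
E
```

```text
top tops 407 96.19522634135679
[[548.0999755859375, -49.400001525878906], [580.2000122070312, -98.5999984741211], [579.2999877929688, -64.30000305175781], [549.2999877929688, -83.5999984741211], [577.2999877929688, -29.5]] [82 82 81 83 79]
rim 132 [579.2 -64.6] 69.9
lying 417 [501.6 298.9  29.5] [-0.804 -0.595  0.002] -82.6 79.5 [502.9 299.8  29.5] 39.739819720153825
scene tops 419 96.07861860016565
[[549.5999755859375, -51.599998474121094], [582.2000122070312, -101.69999694824219], [580.7000122070312, -66.9000015258789], [550.5, -86.69999694824219], [578.5, -32.29999923706055]] [81 90 80 87 81]
rim 158 [578.8 -65.9] 69.2
lying 273 [504.9 294.6  29.2] [-0.802 -0.597  0.   ] -80.1 80.0 [504.9 294.6  29.2] 37.325318742011426
```

```bash
cat >> h.py <<'E'
from scipy.spatial.transform import Rotation as Ro
def pose():
    s=r.observe(); return np.array(s['ee_pos']),Ro.from_quat(s['tcp_rot'])
def delta(p,R):
    """p TCP target mm, R target matrix -> print row"""
    p0,R0=pose(); d=R0.inv().apply(np.array(p)-p0)/1000; rv=(R0.inv()*Ro.from_matrix(R)).as_rotvec()
    print('row',d.round(4).tolist(),rv.round(3).tolist(),'rows>=',round(max(np.linalg.norm(d)*1000/41.7,np.degrees(np.linalg.norm(rv))/7.16),1))
def frame(z,y):
    z=np.array(z,float);z/=np.linalg.norm(z);y=np.array(y,float);y-=z*(y@z);y/=np.linalg.norm(y)
    return np.stack([np.cross(y,z),y,z],1)
E
python3 - <<'E'
from h import *
c=dict(np.load('pics/wrist0.npz'))
R,_=cv2.Rodrigues(c['rvec']);o=-R.T@c['tvec']
p0,R0=pose(); print('cam in tool',R0.inv().apply(o-p0).round(),'axes',R0.inv().apply(R).round(2))
d=np.array([-.803,-.596,0]);a=np.radians(35)
for s in (1,-1):
    z=np.cos(a)*np.array([0,0,-1])+np.sin(a)*d; y=s*np.array([-.596,.803,0])
    F=frame(z,y);print(s,'x',F[:,0].round(2)); g=np.array([546,328,30.]); delta(g+80*np.array([0,0,1])+19*z,F)
    z2=np.array([np.cos(a),0,-np.sin(a)]);F2=frame(z2,[0,s,0]); print('place x',F2[:,0].round(2))
E
```

```text
cam in tool [  77.   -0. -162.] axes [[-0.    1.    0.  ]
 [-0.96 -0.   -0.28]
 [-0.28 -0.    0.96]]
1 x [-0.66 -0.49  0.57]
row [-0.4402, -0.1792, 0.1279] [0.271, 0.569, -0.862] rows>= 11.8
place x [-0.57  0.   -0.82]
-1 x [ 0.66  0.49 -0.57]
row [-0.4402, -0.1792, 0.1279] [0.683, -0.325, 2.167] rows>= 18.4
place x [0.57 0.   0.82]
```

```bash
python3 -m creep '[[-0.44,-0.179,0.128,0.271,0.569,-0.862,0],[-0.44,-0.179,0.128,0.271,0.569,-0.862,0],[-0.44,-0.179,0.128,0.271,0.569,-0.862,0],[-0.44,-0.179,0.128,0.271,0.569,-0.862,0],[-0.44,-0.179,0.128,0.271,0.569,-0.862,0],[-0.44,-0.179,0.128,0.271,0.569,-0.862,0],[-0.44,-0.179,0.128,0.271,0.569,-0.862,0],[-0.44,-0.179,0.128,0.271,0.569,-0.862,0],[-0.44,-0.179,0.128,0.271,0.569,-0.862,0],[-0.44,-0.179,0.128,0.271,0.569,-0.862,0],[-0.44,-0.179,0.128,0.271,0.569,-0.862,0],[-0.44,-0.179,0.128,0.271,0.569,-0.862,0],[-0.44,-0.179,0.128,0.271,0.569,-0.862,0],[-0.44,-0.179,0.128,0.271,0.569,-0.862,0],[-0.44,-0.179,0.128,0.271,0.569,-0.862,0],[-0.44,-0.179,0.128,0.271,0.569,-0.862,0],[-0.44,-0.179,0.128,0.271,0.569,-0.862,0]]'
python3 - <<'E'
from h import *
c=eyes.camera('wrist'); save(c,'w1'); w=cloud(c); z=w[...,2]
p,R=pose(); print(p.round(1),R.as_matrix().round(2).tolist(), r.observe()['joint_positions'].round(2))
l=(np.hypot(w[...,0]-504,w[...,1]-297)<120)&(z>24)&(z<40)
q=w[l]; m0=q.mean(0); u,s,v=np.linalg.svd(q-m0,full_matrices=False); d=v[0]; a=(q-m0)@d
print('lying',len(q),m0.round(1),d.round(3),a.min().round(1),a.max().round(1),(m0+d*(a.min()+a.max())/2).round(1),np.percentile(q[:,2],98))
E
```

```text
time_s: 1.57
ee_pos: [535.9, 323.3, 95.0]
tcp_rot: [-0.3, 0.905, -0.095, -0.285]
force: [-0.6, 0.1, -0.1]
gripper_width: 88.0
[536.  323.3  95. ] [[-0.66, -0.6, -0.46], [-0.49, 0.8, -0.34], [0.57, -0.0, -0.82]] [ 0.55  0.88  1.25 -0.05  1.62 -1.65]
lying 5889 [500.9 301.2  29.7] [ 0.808  0.59  -0.001] -82.6 67.8 [495.  296.9  29.7] 32.74534685886792
```

View pics/w1.png

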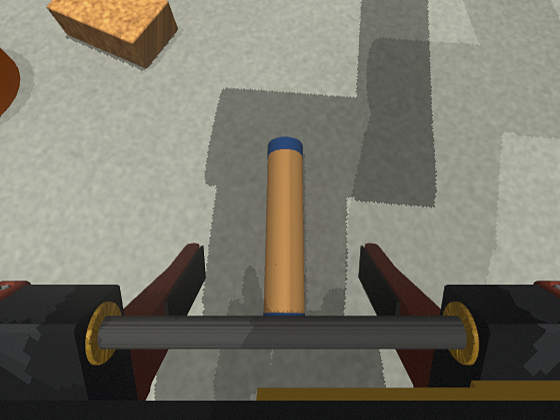

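```bash
python3 - <<'E'
from h import *
p,R=pose(); delta([539.4,326.6,8],R.as_matrix())
E
```

```text
row [-0.0537, 0.0007, 0.0686] [0.0, 0.0, 0.0] rows>= 2.1
```

```bash
python3 -m creep '[[-0.04,0.001,0.05,0,0,0,0],[-0.04,0.001,0.05,0,0,0,0],[-0.054,0.001,0.0685,0,0,0,0],[-0.054,0.001,0.0685,0,0,0,0],[-0.054,0.001,0.0685,0,0,0,0],[-0.054,0.001,0.0685,0,0,0,120],[-0.054,0.001,0.0685,0,0,0,220],[-0.054,0.001,0.0685,0,0,0,255],[-0.054,0.001,0.0685,0,0,0,255],[-0.054,0.001,0.0685,0,0,0,255],[-0.054,0.001,0.0685,0,0,0,255],[-0.054,0.001,0.0685,0,0,0,255]]'; python3 - <<'E'
from h import *
save(eyes.camera('wrist'),'w2'); save(eyes.camera('scene'),'s2'); print(r.observe()['ee_pos'],r.observe()['gripper_width'],r.observe()['force'])
E
```

```text
time_s: 2.62
ee_pos: [539.5, 327.0, 8.1]
tcp_rot: [-0.3, 0.905, -0.095, -0.285]
force: [-0.3, -0.7, 0.1]
gripper_width: 44.8
[539.43186704 327.00095826   7.96965502] 36.48135596388044 [-0.36855619  0.21581302 -0.93467109]
```

View pics/w2.png

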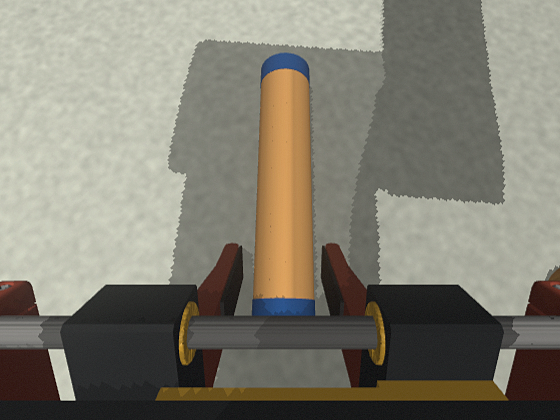

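```bash
python3 -m creep '[[0,0,0,0,0,0,255],[0,0,0,0,0,0,255],[0,0,0,0,0,0,255],[0,0,0,0,0,0,255],[0.0115,0,-0.0164,0,0,0,255],[0.0287,0,-0.041,0,0,0,255],[0.0287,0,-0.041,0,0,0,255],[0.0574,0,-0.082,0,0,0,255],[0.0574,0,-0.082,0,0,0,255],[0.0574,0,-0.082,0,0,0,255],[0.0574,0,-0.082,0,0,0,255]]'; python3 - <<'E'
from h import *
c=eyes.camera('wrist');save(c,'w3'); w=cloud(c); o=r.observe(); print(o['ee_pos'],o['gripper_width'],o['force'])
hsv=cv2.cvtColor(c['img'],cv2.COLOR_RGB2HSV);m=cv2.inRange(hsv,(105,90,40),(130,255,255));n,l,s,ce=cv2.connectedComponentsWithStats(m)
for i in range(1,n):
    if s[i,4]>100: print(ce[i].round(),s[i],np.nanmedian(w[l==i],0).round(1))
sc=eyes.camera('scene');save(sc,'s3')
E
```

```text
time_s: 3.63
ee_pos: [539.7, 327.2, 108.0]
tcp_rot: [-0.3, 0.906, -0.094, -0.284]
force: [-0.1, 0.4, -2.0]
gripper_width: 31.5
[539.02871265 326.75781663 107.01745905] 31.707983746327738 [ 0.03419902 -0.56363978 -1.34009069]
[284.  64.] [260  53  48  30 694] [440.9 256.5 129.9]
[281. 307.] [ 250  298   63   18 1058] [559.1 342.6 130.7]
```

View pics/w3.png

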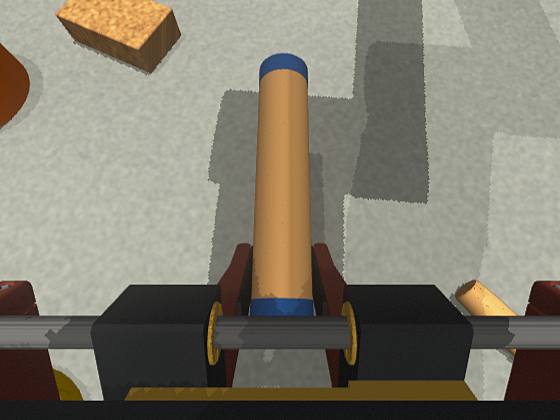

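View pics/s3.png

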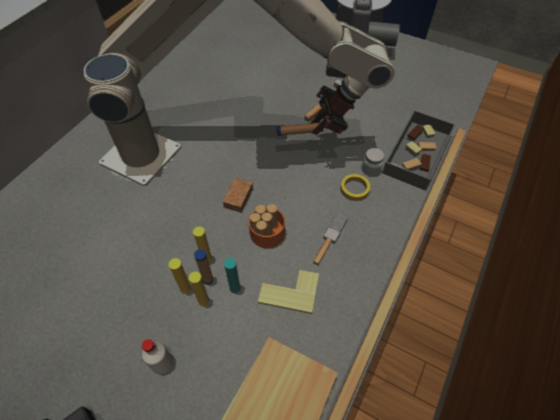

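```bash
python3 - <<'E'
from h import *
from scipy.optimize import least_squares
s=r.observe(); print(s['joint_positions'].round(4),s['ee_pos'].round(1))
S=[([.42367,1.6305,1.08859],624.6,222.08),([s['joint_positions'][i] for i in (1,2,4)],np.hypot(*s['ee_pos'][:2]),s['ee_pos'][2])]
S.append(([.88,1.25,1.62],np.hypot(536,323.3),95.))
f=lambda p:np.array([[p[1]*np.sin(q[0])+p[2]*np.sin(q[0]+q[1])+p[3]*np.sin(sum(q))-R, p[0]+p[1]*np.cos(q[0])+p[2]*np.cos(q[0]+q[1])+p[3]*np.cos(sum(q))-Z] for q,R,Z in S]).ravel()
o=least_squares(f,[200,450,400,250]); print(o.x.round(1),f(o.x).round(1), np.degrees(sum(S[1][0])), np.degrees(np.arctan2(*s['ee_pos'][1::-1])), np.degrees(s['joint_positions'][0]))
E
```

```text
[ 0.5513  0.8708  1.2386 -0.0514  1.6425 -1.6478] [538.7 326.5 106.5]
[232.1 570.5 441.  325.3] [-0.  -0.1 -1.5  0.4  1.6 -0.2] 214.9713654175595 31.22357415402452 31.58458660123324
```

```bash
python3 - <<'E'
from h import *
p,R=pose(); a=np.array([440.9,256.5,114]);b=np.array([559.1,342.6,114.5]); d=a-b; d/=np.linalg.norm(d)
dt=R.inv().apply(d); Ct=R.inv().apply((a+b)/2-p); print(dt.round(3),Ct.round(1)); np.savez('grip.npz',dt=dt,Ct=Ct)
u=np.array([600,100,0.])/np.hypot(600,100)
F=frame(-.707*u+[0,0,-.707],u); delta([610,100,330],F)
print('up',R.inv().apply([0,0,.15]).round(4))
E
```

```text
[0.816 0.011 0.578] [43.   1.5 20.8]
row [0.1925, -0.2242, -0.1379] [-0.113, 0.393, 1.917] rows>= 15.7
up [ 0.0862  0.     -0.1227]
```

```bash
python3 -m creep '[[0.086,0,-0.123,0,0,0,255],[0.086,0,-0.123,0,0,0,255],[0.086,0,-0.123,0,0,0,255],[0.1925,-0.2242,-0.138,-0.113,0.393,1.917,255],[0.1925,-0.2242,-0.138,-0.113,0.393,1.917,255],[0.1925,-0.2242,-0.138,-0.113,0.393,1.917,255],[0.1925,-0.2242,-0.138,-0.113,0.393,1.917,255],[0.1925,-0.2242,-0.138,-0.113,0.393,1.917,255],[0.1925,-0.2242,-0.138,-0.113,0.393,1.917,255],[0.1925,-0.2242,-0.138,-0.113,0.393,1.917,255],[0.1925,-0.2242,-0.138,-0.113,0.393,1.917,255],[0.1925,-0.2242,-0.138,-0.113,0.393,1.917,255],[0.1925,-0.2242,-0.138,-0.113,0.393,1.917,255],[0.1925,-0.2242,-0.138,-0.113,0.393,1.917,255],[0.1925,-0.2242,-0.138,-0.113,0.393,1.917,255],[0.1925,-0.2242,-0.138,-0.113,0.393,1.917,255],[0.1925,-0.2242,-0.138,-0.113,0.393,1.917,255],[0.1925,-0.2242,-0.138,-0.113,0.393,1.917,255],[0.1925,-0.2242,-0.138,-0.113,0.393,1.917,255],[0.1925,-0.2242,-0.138,-0.113,0.393,1.917,255]]'
python3 - <<'E'
from h import *
s=r.observe(); print(s['joint_positions'].round(2),s['gripper_width'])
g=np.load('grip.npz'); dt,Ct=g['dt'],g['Ct']
# world R with dt->down, z horizontal comp -> toward base from A
h=-np.array([609,-47.5,0])/np.hypot(609,47.5)
# tool x,z plane
def placeR(dt,h):
    down=np.array([0,0,-1.]); e=np.array([0,0,1.])-dt*dt[2]; e/=np.linalg.norm(e)  # tool-z perp to dowel -> h
    A=np.stack([dt,e,np.cross(dt,e)],1); B=np.stack([down,h,np.cross(down,h)],1); return B@A.T
F=placeR(dt,h); print(F.round(2).tolist())
C=np.array([640,-40,290.]); delta(C-F@Ct,F); print(C-F@Ct)
E
```

```text
time_s: 5.4
ee_pos: [609.8, 99.3, 328.1]
tcp_rot: [0.599, 0.703, -0.293, -0.248]
force: [0.3, -0.1, -0.8]
gripper_width: 31.8
[ 0.15  0.74  1.05 -0.01  2.14 -0.02] 31.78306306687304
[[0.58, -0.07, -0.81], [-0.03, -1.0, 0.06], [-0.82, -0.01, -0.58]]
row [-0.1396, -0.0062, -0.0061] [0.281, 0.016, 1.701] rows>= 13.8
[632.19047066 -38.49090112 337.12245023]
```

```bash
python3 -m creep '[[-0.14,-0.006,-0.006,0.281,0.016,1.701,255],[-0.14,-0.006,-0.006,0.281,0.016,1.701,255],[-0.14,-0.006,-0.006,0.281,0.016,1.701,255],[-0.14,-0.006,-0.006,0.281,0.016,1.701,255],[-0.14,-0.006,-0.006,0.281,0.016,1.701,255],[-0.14,-0.006,-0.006,0.281,0.016,1.701,255],[-0.14,-0.006,-0.006,0.281,0.016,1.701,255],[-0.14,-0.006,-0.006,0.281,0.016,1.701,255],[-0.14,-0.006,-0.006,0.281,0.016,1.701,255],[-0.14,-0.006,-0.006,0.281,0.016,1.701,255],[-0.14,-0.006,-0.006,0.281,0.016,1.701,255],[-0.14,-0.006,-0.006,0.281,0.016,1.701,255],[-0.14,-0.006,-0.006,0.281,0.016,1.701,255],[-0.14,-0.006,-0.006,0.281,0.016,1.701,255],[-0.14,-0.006,-0.006,0.281,0.016,1.701,255],[-0.14,-0.006,-0.006,0.281,0.016,1.701,255],[-0.14,-0.006,-0.006,0.281,0.016,1.701,255],[-0.14,-0.006,-0.006,0.281,0.016,1.701,255]]'
python3 - <<'E'
from h import *
s=r.observe(); print(s['joint_positions'].round(2),s['gripper_width'])
for n in ('wrist','scene','top'):
    c=eyes.camera(n); save(c,n+'4'); np.savez('pics/'+n+'4.npz',**c)
E
```

```text
time_s: 6.9
ee_pos: [632.3, -38.6, 336.5]
tcp_rot: [0.888, -0.027, -0.459, -0.021]
force: [-0.7, -0.3, -1.3]
gripper_width: 31.6
[-0.08  0.85  0.91 -0.    2.34  1.55] 31.57051321656275
```

View pics/wrist4.png

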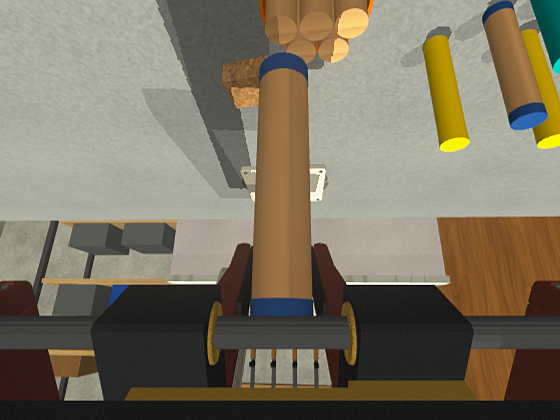

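View pics/scene4.png

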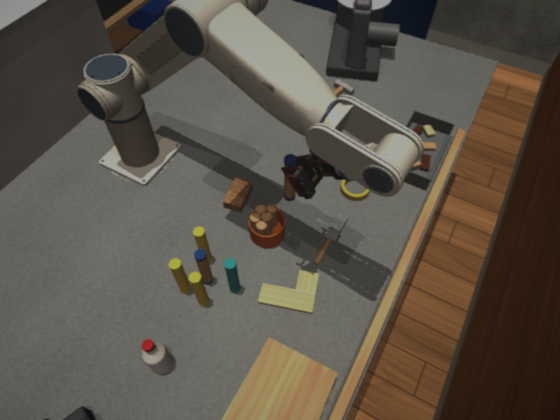

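```bash
python3 - <<'E'
from h import *
g=np.load('grip.npz'); p,R=pose(); print('C pred',(p+R.apply(g['Ct'])).round(1),'dir',R.apply(g['dt']).round(3))
for n in ('wrist','scene'):
    c=dict(np.load(f'pics/{n}4.npz'));w=cloud(c);z=w[...,2]
    near=np.hypot(w[...,0]-580,w[...,1]+66)<75
    q=w[near&(z>92)&(z<100)]
    if len(q)>50:
        _,lab,cc=cv2.kmeans(q[:,:2].astype(np.float32),5,None,(3,100,0.01),20,cv2.KMEANS_PP_CENTERS); print(n,len(q),cc.round(1).tolist(),np.bincount(lab.ravel()))
    rim=w[near&(z>66)&(z<73)]; print('rim',len(rim),np.ptp(rim,0))
    dn=(np.hypot(w[...,0]-640,w[...,1]+40)<40)
    for lo,hi in ((212,225),(225,240),(240,255),(255,270),(270,285),(285,300),(345,375)):
        q=w[dn&(z>lo)&(z<hi)]
        if len(q)<20: continue
        # circle fit radius 16
        from scipy.optimize import least_squares
        f=least_squares(lambda a:np.hypot(q[:,0]-a[0],q[:,1]-a[1])-16,[640,-40],loss='soft_l1'); print(lo,len(q),f.x.round(1),round(f.cost/len(q),2))
    q=w[dn];q=q[~np.isnan(q[:,0])];q=q[(q[:,2]>180)&(q[:,2]<390)]; print('z range',np.percentile(q[:,2],[0.5,1,99]))
E
```

```text
C pred [640.2 -40.1 289.7] dir [-0.     0.001 -1.   ]
wrist 3665 [[551.5, -51.400001525878906], [579.7999877929688, -98.5999984741211], [579.4000244140625, -64.80000305175781], [549.2999877929688, -83.69999694824219], [576.9000244140625, -29.899999618530273]] [536 862 807 664 796]
rim 262 [ 67.29877841 113.08310104   6.87221445]
212 827 [640.  -38.3] 0.09
225 958 [639.7 -38.3] 0.08
240 1045 [639.7 -38.4] 0.08
255 1136 [639.6 -38.5] 0.09
270 1223 [639.5 -38.5] 0.1
285 1338 [639.5 -38.6] 0.1
345 3950 [640.2 -39. ] 4.9
z range [210.63256456 211.91240496 364.55792965]
scene 366 [[581.0, -101.4000015258789], [549.2999877929688, -51.099998474121094], [579.7000122070312, -67.0], [549.5999755859375, -85.5999984741211], [578.5, -32.900001525878906]] [79 74 70 72 71]
rim 131 [111.53601464 113.71112537   6.85119788]
212 32 [641.7 -39.2] 0.32
225 36 [642.2 -39. ] 0.42
240 35 [642.1 -39. ] 0.42
255 32 [642.1 -39.3] 0.52
270 27 [641.6 -39.5] 0.58
285 22 [641.8 -39.2] 0.52
345 259 [648.4 -45.8] 5.4
z range [211.64749566 212.11104237 378.32389125]
```

```bash
python3 - <<'E'
from h import *
p,R=pose()
print(R.inv().apply([-.0317,-.0076,0]).round(4),R.inv().apply([-.0317,-.0076,-.098]).round(4))
E
```

```text
[-0.0181  0.0098  0.0253] [0.062  0.0109 0.0819]
```

```bash
python3 -m creep '[[-0.018,0.0098,0.0253,0,0,0,255],[-0.018,0.0098,0.0253,0,0,0,255],[0.02,0.0102,0.05,0,0,0,255],[0.062,0.0109,0.082,0,0,0,255],[0.062,0.0109,0.082,0,0,0,255],[0.062,0.0109,0.082,0,0,0,255],[0.062,0.0109,0.082,0,0,0,255]]'
cat > chk.py <<'E'
from h import *
from scipy.optimize import least_squares
import sys
def chk(x,y,zs,tag,cams=('wrist',)):
    for n in cams:
        c=eyes.camera(n);save(c,n+tag);w=cloud(c);z=w[...,2]
        near=np.hypot(w[...,0]-579,w[...,1]+65)<75
        q=w[near&(z>92)&(z<100)]
        _,lab,cc=cv2.kmeans(q[:,:2].astype(np.float32),5,None,(3,100,0.01),20,cv2.KMEANS_PP_CENTERS); print(n,len(q),cc.round(1).tolist(),np.bincount(lab.ravel()))
        dn=(np.hypot(w[...,0]-x,w[...,1]-y)<28)
        for lo,hi in zs:
            q=w[dn&(z>lo)&(z<hi)]
            if len(q)<15: print(lo,len(q));continue
            f=least_squares(lambda a:np.hypot(q[:,0]-a[0],q[:,1]-a[1])-16,[x,y],loss='soft_l1'); print(lo,len(q),f.x.round(1),round(f.cost/len(q),2))
E
python3 - <<'E'
from chk import *
chk(608,-46,((113,125),(125,140),(160,180),(190,215)),'5')
p,R=pose();print(p,r.observe()['force'],R.inv().apply([0,0,-.1]).round(4))
E
```

```text
time_s: 7.63
ee_pos: [600.7, -46.1, 239.2]
tcp_rot: [0.887, -0.028, -0.46, -0.021]
force: [0.2, -0.6, -0.5]
gripper_width: 31.4
wrist 2903 [[584.7999877929688, -100.0999984741211], [547.0, -81.0999984741211], [578.7000122070312, -20.200000762939453], [579.5999755859375, -71.4000015258789], [565.5999755859375, -93.9000015258789]] [778 651 284 680 510]
113 762 [608.3 -45.9] 0.08
125 951 [608.  -45.9] 0.08
160 1545 [607.9 -46.1] 0.08
190 2319 [607.8 -46.2] 0.1
[601.38442971 -46.19236701 240.44116551] [-0.95763282 -1.57697311 -0.7803708 ] [0.0816 0.0012 0.0578]
```

View pics/wrist5.png

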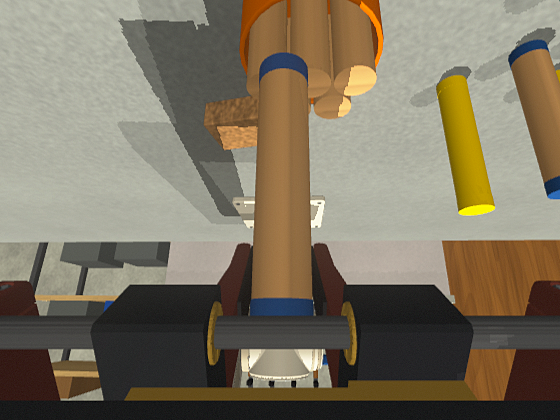

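```bash
python3 -m creep '[[0.02,0.0003,0.0143,0,0,0,255],[0.035,0.0005,0.025,0,0,0,255],[0.05,0.0007,0.0355,0,0,0,255],[0.065,0.001,0.046,0,0,0,255],[0.08,0.0012,0.0567,0,0,0,255],[0.08,0.0012,0.0567,0,0,0,255],[0.08,0.0012,0.0567,0,0,0,255]]'
python3 - <<'E'
from chk import *
chk(608,-46,((40,60),(60,80),(80,98),(100,115),(115,130)),'6')
p,R=pose();print(p,r.observe()['force'],R.inv().apply([0,0,-.01]).round(4))
E
```

```text
time_s: 8.27
ee_pos: [601.4, -46.2, 142.3]
tcp_rot: [0.888, -0.028, -0.459, -0.021]
force: [0.6, -0.1, -0.5]
gripper_width: 10.5
wrist 3215 [[617.7999877929688, -46.599998474121094], [582.7999877929688, -99.5999984741211], [578.0999755859375, -21.200000762939453], [551.2000122070312, -82.4000015258789], [581.7000122070312, -72.4000015258789]] [879 835 270 625 606]
40 2254 [613.8 -46.2] 4.36
60 1838 [614.4 -46.7] 3.6
80 2388 [609.3 -46.5] 2.66
100 1587 [598.2 -45.5] 1.27
115 1465 [616.6 -48.2] 3.61
[601.80834035 -46.19258429 142.87642468] [ 0.75419677 -0.38124734 -0.18976316] [0.0082 0.0001 0.0058]
```

View pics/wrist6.png

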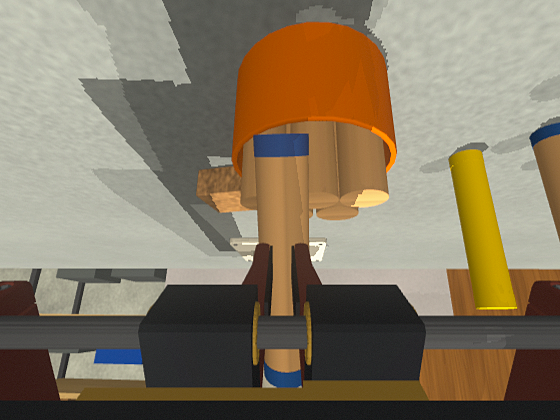

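```bash
python3 - <<'E'
from h import *
for n in ('wrist','scene'):
    c=eyes.camera(n);save(c,n+'7');w=cloud(c)
    hsv=cv2.cvtColor(c['img'],cv2.COLOR_RGB2HSV);m=cv2.inRange(hsv,(105,90,30),(130,255,255));k,l,s,ce=cv2.connectedComponentsWithStats(m)
    for i in range(1,k):
        if s[i,4]>20:
            q=w[l==i];q=q[~np.isnan(q[:,0])]
            if len(q): print(n,ce[i].round(),s[i],np.median(q,0).round(1),q.min(0).round(),q.max(0).round())
    if n=='scene':
        im=c['img'][150:290,200:360]; cv2.imwrite('pics/scene7z.png',cv2.resize(im,None,fx=4,fy=4,interpolation=cv2.INTER_CUBIC)[:,:,::-1])
print(r.observe()['gripper_width'],r.observe()['time_s'])
E
```

```text
wrist [544. 133.] [529 123  31  24 352] [ 511.7 -282.1    5.9] [ 494. -293.   -0.] [ 519. -278.   12.]
wrist [277. 148.] [ 248  131   58   35 1742] [629.4 -44.9  87.8] [616. -60.  67.] [637. -28.  96.]
wrist [124. 356.] [ 94 349  62  16 891] [-1010.9   920.7   368.1] [-1471.   -25.   183.] [ 702. 1101.  463.]
wrist [286. 352.] [278 349  14   9  92] [524.  -44.6 196.4] [ 71. -53. 185.] [643.  -3. 236.]
scene [153.  17.] [ 128    0   48   37 1141] [-1062.4  1230.5  -430.8] [-1297.  1193.  -578.] [-988. 1398. -360.]
scene [322.   4.] [299   0  38  12 260] [ -49.7 1724.5 -300.8] [-226. 1693. -334.] [  38. 1748. -257.]
scene [403.  15.] [383   0  41  36 854] [ 454.9 1725.1 -232.5] [ 336. 1701. -340.] [ 552. 1767. -103.]
scene [200. 254.] [194 249  12  12 103] [ 506.4 -297.6  160.1] [ 491. -313.  152.] [ 522. -282.  166.]
0.5233202568372227 8.4167
```

View pics/wrist7.png

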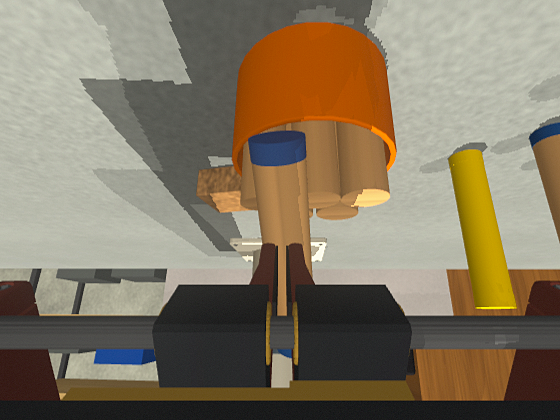

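View pics/scene7z.png

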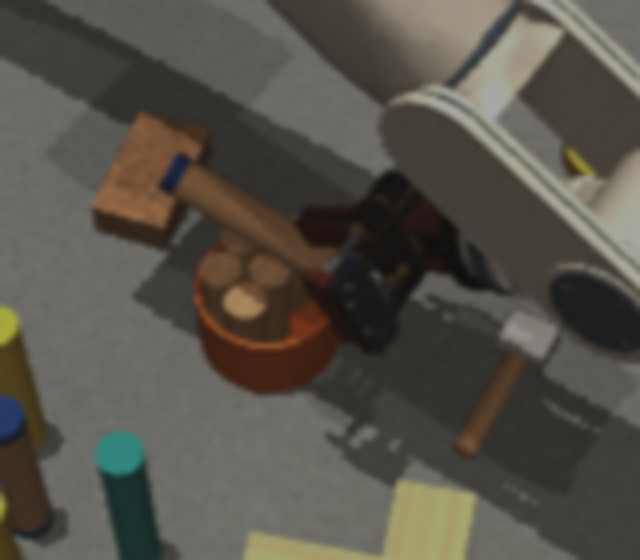

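```bash
python3 - <<'E'
from h import *
for k in range(2):
    c=eyes.camera('scene');w=cloud(c);save(c,f'scene8{k}')
    q=w[185:215,235:275].reshape(-1,3); q=q[(np.abs(q[:,1]+50)<45)&(q[:,2]>100)&(q[:,0]<600)]
    m=q.mean(0);v=np.linalg.svd(q-m,full_matrices=False)[2][0];a=(q-m)@v
    print(r.observe()['time_s'],len(q),m.round(1),v.round(3),(m+v*a.min()).round(),(m+v*a.max()).round())
t=eyes.camera('top');save(t,'top8')
im=c['img'][150:290,200:360]; cv2.imwrite('pics/scene8z.png',cv2.resize(im,None,fx=4,fy=4,interpolation=cv2.INTER_CUBIC)[:,:,::-1])
E
```

```text
8.4667 396 [537.7 -58.6 123.1] [0.99  0.117 0.084] [476. -66. 118.] [601. -51. 128.]
8.5167 410 [538.1 -58.2 124. ] [ 0.992  0.124 -0.005] [476. -66. 124.] [600. -51. 124.]
```

View pics/scene8z.png

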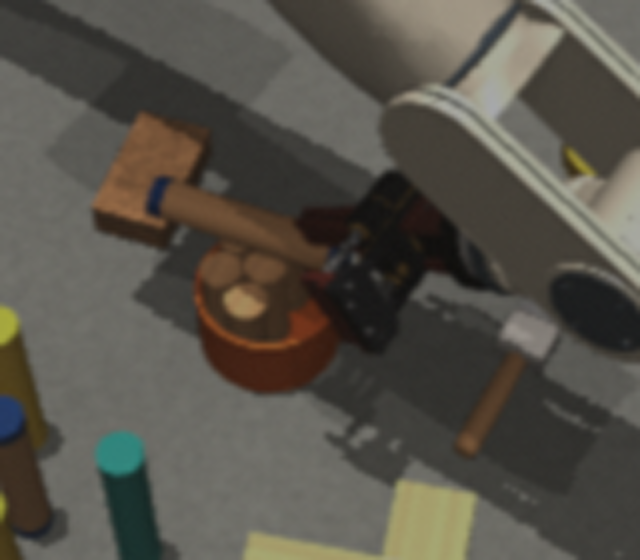

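```bash
python3 - <<'E'
from h import *
for k in range(3):
    c=eyes.camera('scene');w=cloud(c)
    q=w[180:220,230:275].reshape(-1,3); q=q[(np.abs(q[:,1]+50)<55)&(q[:,2]>100)&(q[:,0]<600)]
    m=q.mean(0);v=np.linalg.svd(q-m,full_matrices=False)[2][0];a=(q-m)@v
    print(r.observe()['time_s'],len(q),m.round(1),v.round(3),(m+v*a.min()).round(),(m+v*a.max()).round())
c=eyes.camera('top');save(c,'top9');c=eyes.camera('wrist');save(c,'wrist9');w=cloud(c)
hsv=cv2.cvtColor(c['img'],cv2.COLOR_RGB2HSV);m=cv2.inRange(hsv,(105,90,30),(130,255,255));k,l,s,ce=cv2.connectedComponentsWithStats(m)
for i in range(1,k):
        if s[i,4]>20:
            q=w[l==i];q=q[~np.isnan(q[:,0])];print(ce[i].round(),np.median(q,0).round(1),q.min(0).round(),q.max(0).round())
print(r.observe()['force'],r.observe()['time_s'])
E
```

```text
8.6167 410 [539.  -59.7 122.5] [0.995 0.1   0.002] [475. -66. 122.] [600. -54. 123.]
8.6667 402 [538.9 -60.5 122.9] [0.993 0.116 0.006] [477. -68. 123.] [600. -53. 123.]
8.7167 403 [539.9 -60.2 123. ] [ 0.993  0.118 -0.011] [479. -67. 124.] [600. -53. 122.]
[544. 133.] [ 511.5 -282.1    5.9] [ 495. -292.   -0.] [ 519. -278.   12.]
[269. 192.] [634.5 -41.9 114.3] [622. -58.  96.] [638. -24. 128.]
[316. 263.] [480.4 -71.9 123.2] [-808. -110.  -78.] [488. -59. 128.]
[127. 356.] [-1011.7   903.4   368.6] [-1475.   812.   329.] [-1000.  1366.   462.]
[ 0.30691405  0.03333987 -0.30778997] 8.8167
```

View pics/wrist9.png

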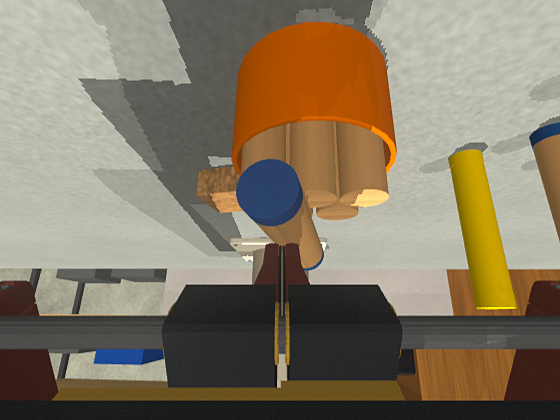

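View pics/top9.png

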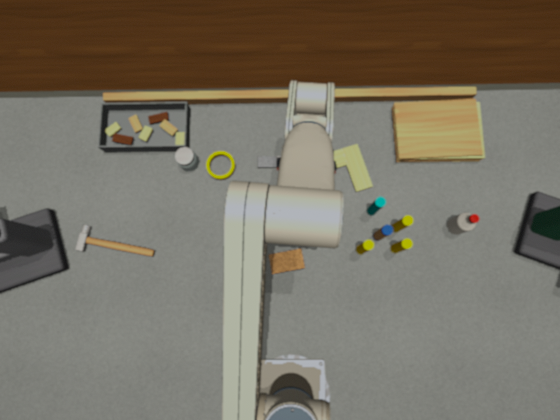

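```bash
python3 - <<'E'
from h import *
p,R=pose(); a=np.radians(40); d=np.array([-.985,-.171,0]);y=[.171,-.985,0]
z=np.cos(a)*np.array([0,0,-1])+np.sin(a)*d; F=frame(z,y)
g=np.array([618,-45,112.]); print(F.round(2).tolist())
delta(g+[0,0,70]+19*z,F)
print('up80',R.inv().apply([0,0,.08]).round(4))
E
```

```text
[[0.75, 0.17, -0.63], [0.13, -0.99, -0.11], [-0.64, 0.0, -0.77]]
row [-0.0177, 0.0003, -0.0181] [-0.186, 0.253, -0.155] rows>= 2.8
up80 [-0.0652 -0.001  -0.0463]
```

```bash
python3 -m creep '[[-0.03,0,-0.021,0,0,0,255],[-0.065,-0.001,-0.046,0,0,0,200],[-0.065,-0.001,-0.046,0,0,0,100],[-0.0177,0,-0.018,-0.186,0.253,-0.155,0],[-0.0177,0,-0.018,-0.186,0.253,-0.155,0],[-0.0177,0,-0.018,-0.186,0.253,-0.155,0],[-0.0177,0,-0.018,-0.186,0.253,-0.155,0],[-0.0177,0,-0.018,-0.186,0.253,-0.155,0],[-0.0177,0,-0.018,-0.186,0.253,-0.155,0],[-0.0177,0,-0.018,-0.186,0.253,-0.155,0],[-0.0177,0,-0.018,-0.186,0.253,-0.155,0],[-0.0177,0,-0.018,-0.186,0.253,-0.155,0]]'
python3 - <<'E'
from h import *
c=eyes.camera('wrist');save(c,'w10');w=cloud(c);z=w[...,2]
q=w[(z>114)&(z<132)&(np.abs(w[...,1]+55)<50)&(w[...,0]>450)&(w[...,0]<645)]
m=q.mean(0);v=np.linalg.svd(q-m,full_matrices=False)[2][0];a=(q-m)@v
print(len(q),m.round(1),v.round(3),(m+v*a.min()).round(1),(m+v*a.max()).round(1),np.percentile(q[:,2],95)); 
p,R=pose(); zt=R.as_matrix()[:,2]; print(p.round(1),r.observe()['gripper_width'])
E
```

```text
time_s: 9.82
ee_pos: [606.0, -47.3, 166.8]
tcp_rot: [0.936, 0.08, -0.341, 0.029]
force: [0.4, -1.1, 0.3]
gripper_width: 70.1
5158 [585.1 -45.8 124. ] [-0.992 -0.128  0.017] [636.  -39.3 123.2] [474.6 -60.1 125.8] 127.79989919264624
[605.9 -47.2 166.9] 74.41659634027982
```

View pics/w10.png

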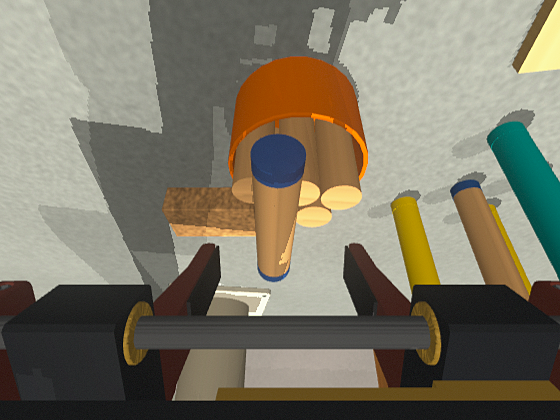

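```bash
python3 - <<'E'
from h import *
p,R=pose(); zt=R.as_matrix()[:,2]; delta(np.array([618,-43.5,114.])+19*zt,R.as_matrix())
E
```

```text
row [0.0436, -0.0016, 0.0514] [0.0, 0.0, 0.0] rows>= 1.6
```

```bash
python3 -m creep '[[0,0,0,0,0,0,0],[0.012,-0.001,0.014,0,0,0,0],[0.022,-0.0016,0.026,0,0,0,0],[0.033,-0.0016,0.039,0,0,0,0],[0.0436,-0.0016,0.0514,0,0,0,0],[0.0436,-0.0016,0.0514,0,0,0,0],[0.0436,-0.0016,0.0514,0,0,0,120],[0.0436,-0.0016,0.0514,0,0,0,160],[0.0436,-0.0016,0.0514,0,0,0,200],[0.0436,-0.0016,0.0514,0,0,0,255],[0.0436,-0.0016,0.0514,0,0,0,255],[0.0436,-0.0016,0.0514,0,0,0,255],[0.0436,-0.0016,0.0514,0,0,0,255],[0.0436,-0.0016,0.0514,0,0,0,255],[0.0436,-0.0016,0.0514,0,0,0,255],[0.0436,-0.0016,0.0514,0,0,0,255]]'
python3 - <<'E'
from h import *
c=eyes.camera('wrist');save(c,'w11');p,R=pose();print(p,r.observe()['gripper_width'],r.observe()['force'],R.inv().apply([0,0,.04]).round(4))
E
```

```text
time_s: 11.2
ee_pos: [606.0, -45.6, 99.5]
tcp_rot: [0.936, 0.08, -0.341, 0.029]
force: [-0.4, 0.3, 0.4]
gripper_width: 31.8
[605.97055936 -45.56586713  99.50858083] 31.70281711746762 [ 0.13731357  0.57785418 -0.17636187] [-0.0257 -0.     -0.0306]
```

View pics/w11.png

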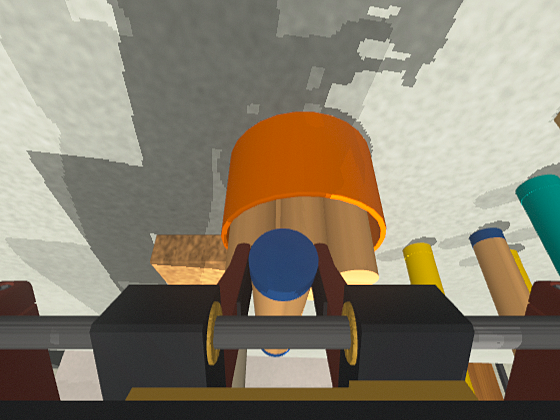

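```bash
python3 - <<'E'
from h import *
p,R=pose(); u=np.array([.998,-.06,0])
F=frame(-.707*u+[0,0,-.707],u); delta([640,-40,330],F); print('up',R.inv().apply([0,0,.2]).round(4))
E
```

```text
row [-0.1219, 0.0003, -0.1986] [0.186, 0.054, -1.396] rows>= 11.3
up [-0.1287 -0.     -0.1531]
```

```bash
python3 -m creep '[[-0.005,0,-0.006,0,0,0,255],[-0.02,0,-0.024,0,0,0,255],[-0.045,0,-0.053,0,0,0,255],[-0.07,0,-0.083,0,0,0,255],[-0.09,0,-0.107,0,0,0,255],[-0.122,0,-0.1986,0.186,0.054,-1.396,255],[-0.122,0,-0.1986,0.186,0.054,-1.396,255],[-0.122,0,-0.1986,0.186,0.054,-1.396,255],[-0.122,0,-0.1986,0.186,0.054,-1.396,255],[-0.122,0,-0.1986,0.186,0.054,-1.396,255],[-0.122,0,-0.1986,0.186,0.054,-1.396,255],[-0.122,0,-0.1986,0.186,0.054,-1.396,255],[-0.122,0,-0.1986,0.186,0.054,-1.396,255],[-0.122,0,-0.1986,0.186,0.054,-1.396,255],[-0.122,0,-0.1986,0.186,0.054,-1.396,255],[-0.122,0,-0.1986,0.186,0.054,-1.396,255],[-0.122,0,-0.1986,0.186,0.054,-1.396,255],[-0.122,0,-0.1986,0.186,0.054,-1.396,255]]'
python3 - <<'E'
from h import *
c=eyes.camera('wrist');save(c,'w12');p,R=pose();s=r.observe();print(p,s['gripper_width'],s['joint_positions'].round(2))
c2=eyes.camera('top');save(c2,'top12')
w=cloud(c)
hsv=cv2.cvtColor(c['img'],cv2.COLOR_RGB2HSV);m=cv2.inRange(hsv,(105,90,30),(130,255,255));k,l,s,ce=cv2.connectedComponentsWithStats(m)
for i in range(1,k):
        if s[i,4]>100:
            q=w[l==i];q=q[~np.isnan(q[:,0])];print(ce[i].round(),s[i],np.median(q,0).round(1))
E
```

```text
time_s: 12.75
ee_pos: [639.8, -39.9, 329.9]
tcp_rot: [0.672, 0.634, -0.262, -0.279]
force: [-0.2, 0.4, -1.2]
gripper_width: 32.0
[639.83975984 -39.85704907 330.08018063] 32.1068202955135 [-0.08  0.78  0.97 -0.01  2.18 -0.02]
[  5. 167.] [  0 156  13  22 231] [-1067.6   -53.7   338.9]
[283. 264.] [ 249  229   70   72 3983] [661.4 -27.7 351.3]
[308. 366.] [298 354  22  26 411] [ 505.9 -290.5  159.7]
```

View pics/w12.png

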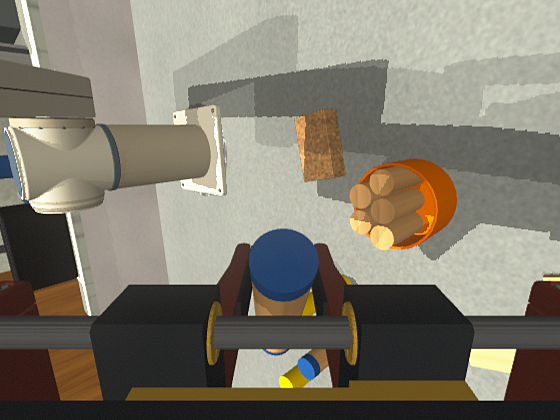

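View pics/top12.png

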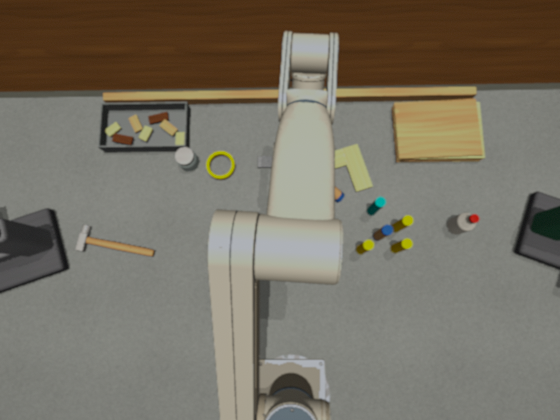

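```bash
python3 - <<'E'
from h import *
from scipy.optimize import least_squares
c=eyes.camera('wrist');w=cloud(c);z=w[...,2];np.savez('pics/w13.npz',**c)
near=np.hypot(w[...,0]-579,w[...,1]+65)<75
q=w[near&(z>93)&(z<99)]
_,lab,cc=cv2.kmeans(q[:,:2].astype(np.float32),5,None,(3,100,0.01),20,cv2.KMEANS_PP_CENTERS)
for i in range(5):
    t=q[lab.ravel()==i]; h=cv2.minEnclosingCircle(t[:,:2].astype(np.float32)); print('short',cc[i].round(1),np.median(t[:,2]).round(1),len(t),np.array(h[0]).round(1),round(h[1],1))
rim=w[near&(z>68.5)&(z<72)]
f=least_squares(lambda p:np.hypot(rim[:,0]-p[0],rim[:,1]-p[1])-55,[579,-65],loss='soft_l1',f_scale=1.5);print('rim',len(rim),f.x.round(1),f.cost/len(rim))
hsv=cv2.cvtColor(c['img'],cv2.COLOR_RGB2HSV);m=cv2.inRange(hsv,(105,90,30),(130,255,255));m[:225]=0;m[300:]=0;m[:,:245]=0;m[:,325:]=0
p,R=pose(); q=R.inv().apply(w[m>0][~np.isnan(w[m>0][:,0])]-p)
# end face: robust plane
o=np.median(q,0);good=np.ones(len(q),bool)
for _ in range(8):
    mm=q[good].mean(0);n=np.linalg.svd(q[good]-mm,full_matrices=False)[2][2];good=np.abs((q-mm)@n)<1.2
n=-n if n[2]<0 else n; 
h=cv2.minEnclosingCircle(((q[good]-mm)@np.stack([np.cross(n,[0,1,0])/np.linalg.norm(np.cross(n,[0,1,0])),[0,1,0]],1)).astype(np.float32))
print('face',good.sum(),len(q),mm.round(1),n.round(3),h, np.degrees(np.arctan2(-n[0],n[2])))
E
```

```text
short [547.8 -82.9] 95.8 412 [547.2 -83.3] 16.3
short [578.4 -64. ] 95.8 505 [577.7 -64.2] 16.5
short [575.7 -28.6] 95.9 531 [574.9 -28.6] 16.2
short [578.3 -97.8] 95.8 480 [577.4 -98.7] 16.7
short [546.9 -48.6] 95.8 439 [546.1 -49.5] 16.7
rim 669 [575.8 -64.2] 6.115609583033338
face 3390 3954 [ 14.7  -0.  -28.7] [-0.761 -0.039  0.647] ((-0.9275994300842285, 0.1253770887851715), 16.392358779907227) 49.62369572109835
```

```bash
cat >> h.py <<'E'
def placeR(dt,h):
    down=np.array([0,0,-1.]); e=np.array([0,0,1.])-dt*dt[2]; e/=np.linalg.norm(e)
    A=np.stack([dt,e,np.cross(dt,e)],1); B=np.stack([down,h,np.cross(down,h)],1); return B@A.T
E
python3 - <<'E'
from h import *
dt=np.array([-.766,-.02,.643]);dt/=np.linalg.norm(dt);Ct=np.array([15,0,-28.3])+80*dt; np.savez('grip2.npz',dt=dt,Ct=Ct)
h=-np.array([608,-46,0])/np.hypot(608,46); F=placeR(dt,h); C=np.array([640,-40,300.]); delta(C-F@Ct,F); print((C-F@Ct).round(),F.round(2).tolist())
E
```

```text
row [0.0003, -0.0225, -0.0058] [0.059, 0.079, -1.586] rows>= 12.7
[628. -39. 350.] [[-0.64, 0.06, -0.76], [0.02, 1.0, 0.06], [0.77, 0.02, -0.64]]
```

```bash
python3 -m creep '[[0,-0.0225,-0.006,0.059,0.079,-1.586,255],[0,-0.0225,-0.006,0.059,0.079,-1.586,255],[0,-0.0225,-0.006,0.059,0.079,-1.586,255],[0,-0.0225,-0.006,0.059,0.079,-1.586,255],[0,-0.0225,-0.006,0.059,0.079,-1.586,255],[0,-0.0225,-0.006,0.059,0.079,-1.586,255],[0,-0.0225,-0.006,0.059,0.079,-1.586,255],[0,-0.0225,-0.006,0.059,0.079,-1.586,255],[0,-0.0225,-0.006,0.059,0.079,-1.586,255],[0,-0.0225,-0.006,0.059,0.079,-1.586,255],[0,-0.0225,-0.006,0.059,0.079,-1.586,255],[0,-0.0225,-0.006,0.059,0.079,-1.586,255],[0,-0.0225,-0.006,0.059,0.079,-1.586,255],[0,-0.0225,-0.006,0.059,0.079,-1.586,255],[0,-0.0225,-0.006,0.059,0.079,-1.586,255],[0,-0.0225,-0.006,0.059,0.079,-1.586,255],[0,-0.0225,-0.006,0.059,0.079,-1.586,255]]'
python3 - <<'E'
from chk import *
chk(640,-40,((225,245),(250,270),(275,290),(290,310),(310,330),(360,376)),'14',('wrist','scene'))
g=np.load('grip2.npz');p,R=pose();s=r.observe();print(p,s['gripper_width'],s['joint_positions'].round(2),(p+R.apply(g['Ct'])).round(1))
E
```

```text
time_s: 14.32
ee_pos: [628.2, -39.0, 350.7]
tcp_rot: [0.024, 0.906, 0.021, -0.422]
force: [0.3, 0.6, -0.0]
gripper_width: 31.8
wrist 89 [[572.5999755859375, -71.4000015258789], [554.4000244140625, -70.9000015258789], [579.0999755859375, -73.9000015258789], [565.5, -71.0999984741211], [580.0, -69.30000305175781]] [26  6 20 19 18]
225 104 [638.8 -42.5] 0.02
250 0
275 0
290 1
310 42 [638.8 -40.5] 0.01
360 1381 [639.1 -40.1] 3.02
scene 353 [[578.2999877929688, -31.0], [550.2999877929688, -85.5], [549.2000122070312, -51.29999923706055], [581.0, -100.80000305175781], [581.5, -67.0999984741211]] [65 73 69 76 70]
225 55 [641.4 -43.4] 0.4
250 54 [641.2 -42.4] 0.52
275 36 [641.3 -41.9] 0.48
290 35 [641.6 -41.4] 0.24
310 13
360 37 [643.7 -50. ] 2.13
[628.1710581  -39.04911173 350.58936952] 31.581648068471647 [-0.08  0.79  0.95 -0.    2.27 -1.6 ] [640.1 -40.4 300.3]
```

View pics/wrist14.png

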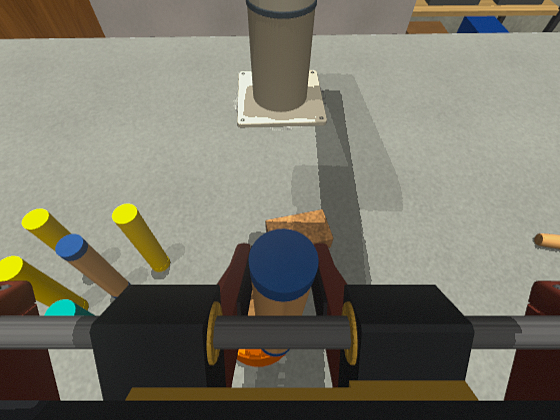

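View pics/scene14.png

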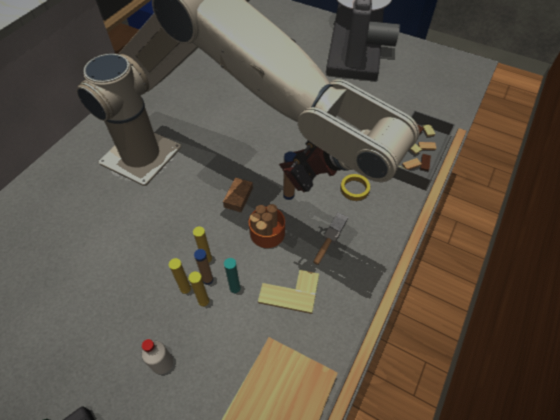

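```bash
python3 - <<'E'
from h import *
dt=np.array([-.766,-.047,.643]);dt/=np.linalg.norm(dt);Ct=np.array([15,0,-28.3])+80*dt; np.savez('grip2.npz',dt=dt,Ct=Ct)
h=-np.array([608,-46,0])/np.hypot(608,46); F=placeR(dt,h); p,R=pose(); g=p+R.apply([0,0,-19]);
# keep grasp point, then move xy
delta(g+[-31.5,-4.2,-100]+F@np.array([0,0,19]),F); print((p+F@Ct).round(1), (g+F@np.array([0,0,19])+F@Ct).round(1))
E
```

```text
row [-0.0564, -0.008, 0.0881] [0.0, 0.001, -0.037] rows>= 2.5
[640.1 -40.9 300.2] [640.1 -40.9 300.3]
```

```bash
python3 -m creep '[[0.02,-0.006,0.024,0,0.001,-0.037,255],[0.02,-0.006,0.024,0,0.001,-0.037,255],[-0.0564,-0.008,0.0881,0,0.001,-0.037,255],[-0.0564,-0.008,0.0881,0,0.001,-0.037,255],[-0.0564,-0.008,0.0881,0,0.001,-0.037,255],[-0.0564,-0.008,0.0881,0,0.001,-0.037,255],[-0.0564,-0.008,0.0881,0,0.001,-0.037,255]]'
python3 - <<'E'
from chk import *
chk(608,-46,((125,140),(140,160),(160,180),(180,200),(200,220)),'15',('wrist','scene'))
p,R=pose();s=r.observe();print(p,s['gripper_width'],s['force'])
c=eyes.camera('scene');w=cloud(c);z=w[...,2];q=w[(np.hypot(w[...,0]-609,w[...,1]+46)<25)&(z>100)&(z<230)];print('zmin',np.sort(q[:,2])[:8].round(1))
im=c['img'][150:290,200:360]; cv2.imwrite('pics/scene15z.png',cv2.resize(im,None,fx=4,fy=4,interpolation=cv2.INTER_CUBIC)[:,:,::-1])
E
```

```text
time_s: 15.0
ee_pos: [596.8, -43.3, 250.9]
tcp_rot: [0.007, 0.906, 0.029, -0.423]
force: [0.3, 0.4, 0.2]
gripper_width: 31.4
wrist 122 [[571.9000244140625, -64.4000015258789], [539.9000244140625, -98.4000015258789], [578.0, -62.0], [565.5, -64.80000305175781], [577.7000122070312, -66.69999694824219]] [37  2 26 28 29]
125 97 [609.1 -39. ] 0.02
140 79 [608.8 -39.5] 0.01
160 0
180 0
200 7
scene 357 [[549.7999877929688, -85.69999694824219], [575.9000244140625, -32.099998474121094], [580.5, -100.30000305175781], [549.2999877929688, -51.70000076293945], [580.5999755859375, -67.5]] [75 62 75 74 71]
125 29 [612.9 -39.7] 0.4
140 32 [612.5 -40. ] 0.61
160 21 [611.9 -41. ] 0.22
180 12
200 0
[597.80610473 -43.36195508 252.81224692] 31.3328818352728 [-0.07095871 -0.17013352 -0.0730465 ]
zmin [120.7 120.9 122.1 122.7 124.6 124.7 125.3 125.4]
```

View pics/scene15z.png

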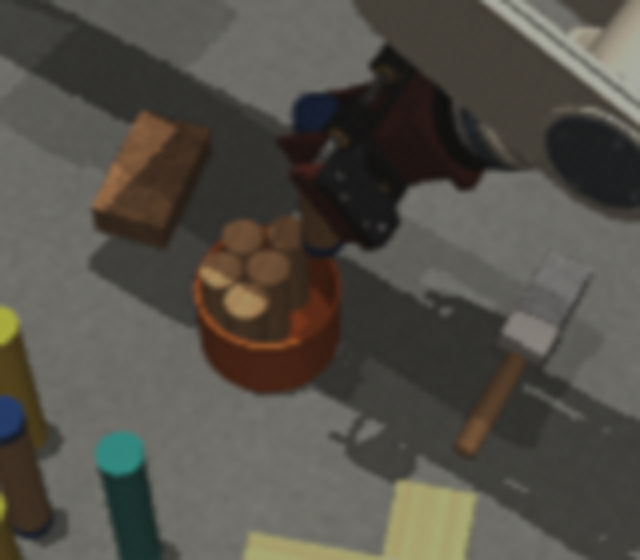

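```bash
cat >> chk.py <<'E'
def face(c):
    w=cloud(c);hsv=cv2.cvtColor(c['img'],cv2.COLOR_RGB2HSV);m=cv2.inRange(hsv,(105,90,30),(130,255,255));m[:215]=0;m[310:]=0;m[:,:240]=0;m[:,330:]=0
    q=w[m>0];q=q[~np.isnan(q[:,0])];zt=np.percentile(q[:,2],95);q=q[np.abs(q[:,2]-zt)<4]
    h=cv2.minEnclosingCircle(q[:,:2].astype(np.float32));mm=q.mean(0);n=np.linalg.svd(q-mm,full_matrices=False)[2][2]
    print('top face',np.array(h[0]).round(1),round(h[1],1),'mean',mm.round(1),'n',n.round(3))
E
python3 - <<'E'
from chk import *
c=eyes.camera('wrist');save(c,'w16');face(c)
w=cloud(c);z=w[...,2]
for lo,hi in ((118,125),(125,132),(132,140),(140,150)):
    q=w[(np.hypot(w[...,0]-609,w[...,1]+41)<25)&(z>lo)&(z<hi)];print(lo,len(q),q.min(0).round(1) if len(q) else '',q.max(0).round(1) if len(q) else '')
E
```

```text
top face [608.8 -44.7] 16.4 mean [609.9 -44.9 283.2] n [-0.006 -0.036  0.999]
118 10 [619.8 -52.3 123.1] [626.6 -29.  124.9]
125 47 [620.9 -51.5 125.5] [627.2 -26.7 131.7]
132 59 [621.8 -50.7 132.2] [627.  -28.1 139.8]
140 54 [623.2 -49.1 140.3] [626.6 -30.4 150. ]
```

View pics/w16.png

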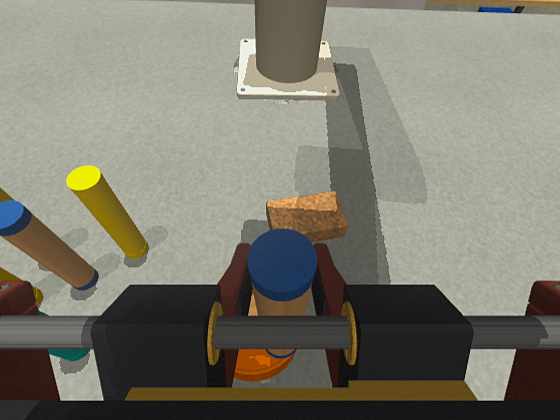

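```bash
python3 - <<'E'
from h import *
p,R=pose(); R2=(Ro.from_rotvec([-.037,0,0])*R).as_matrix(); g=p+R.apply([0,0,-19])
delta(g+[-2.3,-2.8,-10]+R2@np.array([0,0,19]),R2)
E
```

```text
row [-0.0061, -0.0038, 0.008] [0.024, -0.001, 0.028] rows>= 0.3
```

```bash
python3 -m creep '[[-0.006,-0.004,0.008,0.024,-0.001,0.028,255],[-0.006,-0.004,0.008,0.024,-0.001,0.028,255],[-0.006,-0.004,0.008,0.024,-0.001,0.028,255],[-0.006,-0.004,0.008,0.024,-0.001,0.028,255]]'
python3 - <<'E'
from chk import *
c=eyes.camera('wrist');face(c)
chk(608,-46,((113,125),(125,140),(140,160)),'17',('wrist','scene'))
p,R=pose();s=r.observe();print(p,s['force'],R.inv().apply([0,0,-.01]).round(4))
E
```

```text
time_s: 15.53
ee_pos: [595.4, -46.6, 243.2]
tcp_rot: [0.014, 0.907, 0.012, -0.42]
force: [-0.7, -0.4, -0.7]
gripper_width: 31.4
top face [606.  -46.9] 16.6 mean [607.5 -47.2 273.4] n [-0.006 -0.002  1.   ]
wrist 215 [[565.7999877929688, -73.5], [572.7000122070312, -16.100000381469727], [573.2000122070312, -73.30000305175781], [580.2999877929688, -18.100000381469727], [579.5, -73.0999984741211]] [25 45 44 49 52]
113 77 [608.5 -46.8] 0.01
125 89 [608.1 -46.8] 0.02
140 38 [607.9 -46.8] 0.01
scene 331 [[573.0999755859375, -34.20000076293945], [549.9000244140625, -85.80000305175781], [548.5999755859375, -51.79999923706055], [581.0, -66.69999694824219], [581.0999755859375, -100.69999694824219]] [45 70 68 71 77]
113 25 [611.  -46.7] 0.42
125 30 [610.3 -46.8] 0.5
140 35 [610.5 -47.3] 0.47
[595.43932798 -46.77844869 243.07967886] [ 0.37142764  0.48653363 -1.76724651] [-0.0076 -0.0001  0.0065]
```

```bash
python3 -m creep '[[-0.005,0,0.006,0,0,0,255],[-0.0099,0,0.0101,0,0,0,255],[-0.0099,0,0.0101,0,0,0,255],[-0.0099,0,0.0101,0,0,0,255]]'; python3 -m creep '[[-0.003,0,0.0026,0,0,0,255],[-0.0061,0,0.0052,0,0,0,255],[-0.0061,0,0.0052,0,0,0,255],[-0.0061,0,0.0052,0,0,0,255]]'
```

```text
time_s: 16.02
ee_pos: [593.7, -46.6, 228.2]
tcp_rot: [0.014, 0.907, 0.012, -0.421]
force: [0.0, 0.3, -1.2]
gripper_width: 31.6
time_s: 16.35
ee_pos: [593.5, -46.5, 219.8]
tcp_rot: [0.014, 0.907, 0.012, -0.421]
force: [-0.1, 0.6, -0.2]
gripper_width: 31.6
```

```bash
python3 -m creep '[[-0.003,0,0.0026,0,0,0,255],[-0.0061,0,0.0052,0,0,0,255],[-0.0061,0,0.0052,0,0,0,255]]';python3 -m creep '[[-0.003,0,0.0026,0,0,0,255],[-0.0061,0,0.0052,0,0,0,255],[-0.0061,0,0.0052,0,0,0,255]]'; python3 - <<'E'
from chk import *
c=eyes.camera('wrist');save(c,'w18');face(c);s=r.observe();print(s['ee_pos'],s['force'])
c=eyes.camera('scene');im=c['img'][150:290,200:360]; cv2.imwrite('pics/scene18z.png',cv2.resize(im,None,fx=4,fy=4,interpolation=cv2.INTER_CUBIC)[:,:,::-1])
E
```

```text
time_s: 16.6
ee_pos: [593.2, -46.4, 210.9]
tcp_rot: [0.014, 0.907, 0.012, -0.422]
force: [-0.4, -0.1, -0.9]
gripper_width: 31.6
time_s: 16.85
ee_pos: [592.7, -46.2, 201.8]
tcp_rot: [0.014, 0.906, 0.012, -0.422]
force: [0.4, -0.4, -1.1]
gripper_width: 31.6
top face [603.8 -46.4] 16.5 mean [605.  -46.7 232. ] n [ 0.001 -0.002  1.   ]
[592.83483587 -46.25268437 202.21481606] [-0.02875812 -0.40146994 -1.31755889]
```

View pics/scene18z.png

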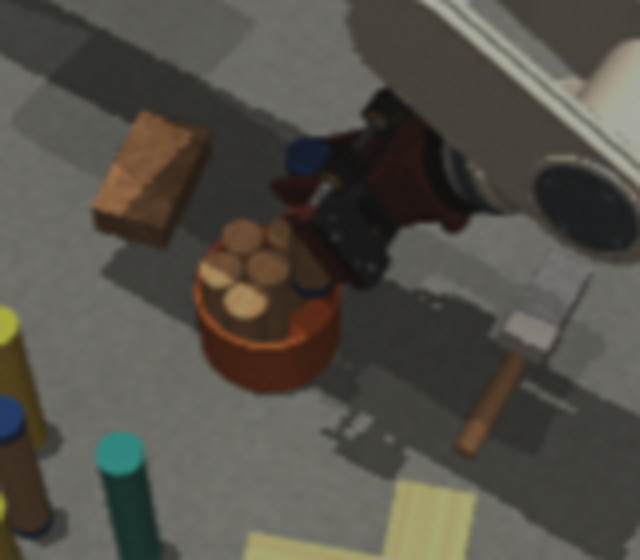

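```bash
python3 -m creep '[[-0.004,0,0.0028,0,0,0,255],[-0.0083,0,0.0057,0,0,0,255],[-0.0083,0,0.0057,0,0,0,255]]';python3 -m creep '[[-0.004,0,0.0034,0,0,0,255],[-0.0077,0,0.0064,0,0,0,255],[-0.0077,0,0.0064,0,0,0,255]]';python3 -m creep '[[-0.004,0,0.0034,0,0,0,255],[-0.0077,0,0.0064,0,0,0,255],[-0.0077,0,0.0064,0,0,0,255]]'
```

```text
time_s: 17.2
ee_pos: [593.6, -46.2, 191.4]
tcp_rot: [0.014, 0.906, 0.012, -0.423]
force: [0.7, -0.0, -1.5]
gripper_width: 31.2
time_s: 17.45
ee_pos: [593.1, -46.0, 180.0]
tcp_rot: [0.014, 0.906, 0.012, -0.423]
force: [-0.1, -1.1, -1.6]
gripper_width: 31.5
time_s: 17.7
ee_pos: [592.6, -45.8, 168.7]
tcp_rot: [0.014, 0.905, 0.012, -0.424]
force: [0.1, 0.5, -0.6]
gripper_width: 31.2
```

```bash
python3 -m creep '[[-0.004,0,0.003,0,0,0,255],[-0.008,0,0.006,0,0,0,255],[-0.012,0,0.0091,0,0,0,255],[-0.016,0,0.0122,0,0,0,255],[-0.016,0,0.0122,0,0,0,255]]';python3 - <<'E'
from chk import *
c=eyes.camera('wrist');save(c,'w19');face(c);s=r.observe();print(s['ee_pos'],s['force'])
E
```

```text
time_s: 18.12
ee_pos: [593.0, -45.6, 147.3]
tcp_rot: [0.014, 0.905, 0.012, -0.425]
force: [-0.2, 0.0, -0.8]
gripper_width: 31.4
top face [604.1 -45.9] 16.5 mean [605.4 -46.  177.4] n [-0.004  0.004 -1.   ]
[593.15272377 -45.60991905 147.9114694 ] [ 0.55271646  0.35390467 -1.1730377 ]
```

```bash
python3 -m creep '[[-0.003,0,0.0022,0,0,0,255],[-0.006,0,0.0045,0,0,0,255],[-0.006,0,0.0045,0,0,0,255],[-0.007,0,0.0053,0,0,0,255],[-0.007,0,0.0053,0,0,0,255]]';python3 -m creep '[[-0.001,0,0.0007,0,0,0,255],[-0.0016,0,0.0012,0,0,0,255],[-0.0016,0,0.0012,0,0,0,255]]';python3 - <<'E'
from chk import *
c=eyes.camera('wrist');face(c);s=r.observe();print(s['ee_pos'],s['force'])
E
```

```text
time_s: 18.58
ee_pos: [593.5, -45.6, 139.0]
tcp_rot: [0.014, 0.905, 0.012, -0.425]
force: [0.2, -0.0, -1.2]
gripper_width: 31.7
time_s: 18.83
ee_pos: [593.6, -45.5, 136.9]
tcp_rot: [0.014, 0.905, 0.012, -0.425]
force: [0.2, 0.3, -1.1]
gripper_width: 31.5
top face [604.8 -45.9] 16.4 mean [606. -46. 167.] n [ 0.006 -0.005  1.   ]
[593.58214416 -45.54762599 136.96683662] [ 0.20917584 -0.21402211 -1.62042109]
```

```bash
python3 -m creep '[[-0.001,0,0.0007,0,0,0,255],[-0.001,0,0.0007,0,0,0,255]]';python3 - <<'E'
from chk import *
c=eyes.camera('wrist');face(c);s=r.observe();print(s['ee_pos'],s['force'])
E
python3 -m creep '[[0,0,0,0,0,0,150],[0,0,0,0,0,0,120],[0,0,0,0,0,0,100],[0,0,0,0,0,0,80],[0,0,0,0,0,0,60],[0,0,0,0,0,0,60]]';python3 - <<'E'
from chk import *
c=eyes.camera('wrist');save(c,'w20');face(c);s=r.observe();print(s['ee_pos'],s['force'],s['gripper_width'])
E
```

```text
time_s: 19.05
ee_pos: [593.8, -45.5, 136.2]
tcp_rot: [0.014, 0.905, 0.012, -0.425]
force: [-0.0, 0.3, 3.3]
gripper_width: 31.4
top face [604.9 -45.7] 16.5 mean [606.2 -46.  166.2] n [-0.005  0.005 -1.   ]
[593.798718   -45.53035063 136.15712396] [ 0.41957037 -0.12337769  1.05022007]
time_s: 19.6
ee_pos: [593.8, -45.5, 136.1]
tcp_rot: [0.014, 0.905, 0.012, -0.425]
force: [0.0, 0.6, -0.1]
gripper_width: 65.4
top face [605.5 -45.6] 16.5 mean [606.8 -45.8 166.2] n [-0.006  0.002 -1.   ]
[593.77865596 -45.52156445 136.10231713] [-0.94582907  0.74914707 -0.49336214] 66.31179478362753
```

View pics/w20.png

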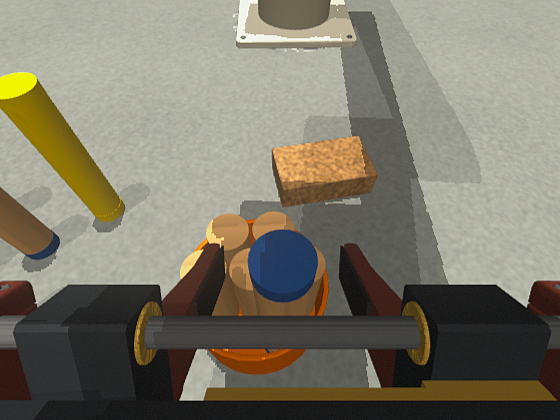

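```bash
python3 -m creep '[[0,0,-0.02,0,0,0,60],[0,0,-0.05,0,0,0,60],[0,0,-0.08,0,0,0,60],[-0.04,0,-0.12,0,0,0,70],[-0.08,0,-0.12,0,0,0,93],[0.03,0,-0.13,0,0,0,93],[0.03,0,-0.13,0,0,0,93]]'; python3 - <<'E'
from h import *
p,R=pose();print(p,r.observe()['gripper_width'],R.as_matrix().round(2).tolist())
y=[np.cos(np.radians(-28)),np.sin(np.radians(-28)),0]
F=frame([0,0,-1],y); delta([506,-297,215],F)
E
```

```text
time_s: 20.23
ee_pos: [678.1, -49.1, 188.8]
tcp_rot: [0.013, 0.894, 0.014, -0.449]
force: [-1.0, -0.3, -0.7]
gripper_width: 56.2
[678.10554395 -49.13686417 188.80019461] 56.22438900114131 [[-0.6, 0.04, -0.8], [0.01, 1.0, 0.04], [0.8, 0.01, -0.6]]
row [0.121, -0.2536, 0.1131] [-0.924, -0.595, 1.859] rows>= 17.3
```

```bash
python3 -m creep '[[0.121,-0.2536,0.113,-0.924,-0.595,1.859,93],[0.121,-0.2536,0.113,-0.924,-0.595,1.859,93],[0.121,-0.2536,0.113,-0.924,-0.595,1.859,93],[0.121,-0.2536,0.113,-0.924,-0.595,1.859,93],[0.121,-0.2536,0.113,-0.924,-0.595,1.859,93],[0.121,-0.2536,0.113,-0.924,-0.595,1.859,93],[0.121,-0.2536,0.113,-0.924,-0.595,1.859,93],[0.121,-0.2536,0.113,-0.924,-0.595,1.859,93],[0.121,-0.2536,0.113,-0.924,-0.595,1.859,93],[0.121,-0.2536,0.113,-0.924,-0.595,1.859,93],[0.121,-0.2536,0.113,-0.924,-0.595,1.859,93],[0.121,-0.2536,0.113,-0.924,-0.595,1.859,93],[0.121,-0.2536,0.113,-0.924,-0.595,1.859,93],[0.121,-0.2536,0.113,-0.924,-0.595,1.859,93],[0.121,-0.2536,0.113,-0.924,-0.595,1.859,93],[0.121,-0.2536,0.113,-0.924,-0.595,1.859,93],[0.121,-0.2536,0.113,-0.924,-0.595,1.859,93],[0.121,-0.2536,0.113,-0.924,-0.595,1.859,93],[0.121,-0.2536,0.113,-0.924,-0.595,1.859,93],[0.121,-0.2536,0.113,-0.924,-0.595,1.859,93]]'
python3 - <<'E'
from h import *
c=eyes.camera('wrist');save(c,'w21');w=cloud(c);s=r.observe();print(s['ee_pos'],s['joint_positions'].round(2))
z=w[...,2];m=((z>155)&(z<167)).astype(np.uint8);k,l,st,ce=cv2.connectedComponentsWithStats(m)
for i in range(1,k):
    if st[i,4]>100:
        q=w[l==i];h=cv2.minEnclosingCircle(q[:,:2].astype(np.float32));print(ce[i].round(),np.array(h[0]).round(1),round(h[1],1),c['img'][l==i].mean(0).round(),np.median(q,0).round(1))
c=eyes.camera('top');save(c,'top21');c=eyes.camera('scene');im=c['img'][150:290,150:350]; cv2.imwrite('pics/scene21z.png',cv2.resize(im,None,fx=4,fy=4,interpolation=cv2.INTER_CUBIC)[:,:,::-1])
E
```

```text
time_s: 21.9
ee_pos: [506.4, -297.1, 215.3]
tcp_rot: [0.856, 0.516, -0.0, -0.0]
force: [0.2, -0.0, 0.3]
gripper_width: 55.7
[ 506.47551541 -297.31963599  215.12423637] [-0.55  0.38  1.72  0.    1.04 -0.07]
[376. 153.] [ 588.4 -278.8] 16.5 [ 24. 166. 153.] [ 588.2 -278.3  159.9]
[184. 188.] [ 457.4 -237.4] 16.6 [175. 142.   1.] [ 458.1 -236.7  160. ]
[277. 228.] [ 502.2 -295.3] 16.4 [40. 64. 98.] [ 502.6 -294.5  159.9]
[330. 283.] [ 519.7 -355.2] 12.2 [197. 178.   7.] [ 516.9 -353.2  159.7]
[264. 304.] [ 460.5 -350.9] 16.2 [217. 216.   2.] [ 464.  -345.5  159.9]
```

View pics/w21.png

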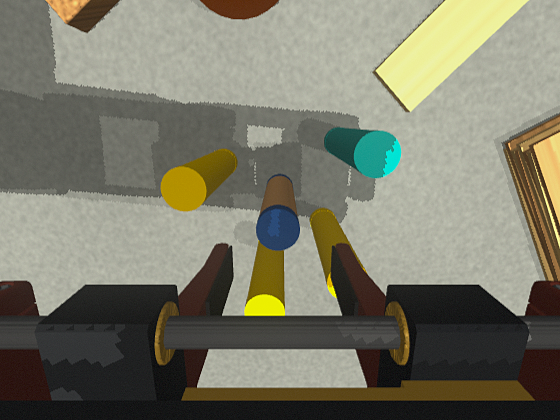

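View pics/scene21z.png

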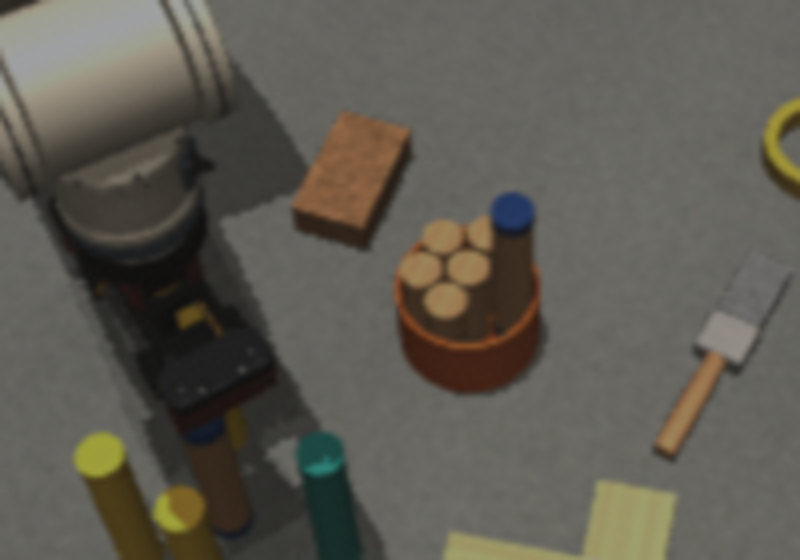

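```bash
python3 - <<'E'
from h import *
p,R=pose(); delta([504,-296.3,111],R.as_matrix())
E
python3 -m creep '[[0.002,-0.003,0.02,0,0,0,93],[0.002,-0.003,0.045,0,0,0,93],[0.002,-0.003,0.07,0,0,0,93],[0.002,-0.003,0.09,0,0,0,93],[0.002,-0.003,0.104,0,0,0,93],[0.002,-0.003,0.104,0,0,0,93],[0.002,-0.003,0.104,0,0,0,150],[0.002,-0.003,0.104,0,0,0,255],[0.002,-0.003,0.104,0,0,0,255],[0.002,-0.003,0.104,0,0,0,255],[0.002,-0.003,0.104,0,0,0,255],[0.002,-0.003,0.104,0,0,0,255]]'
python3 - <<'E'
from h import *
c=eyes.camera('wrist');save(c,'w22');s=r.observe();print(s['ee_pos'],s['gripper_width'],s['force'])
E
```

```text
row [-0.0002, -0.0026, 0.1038] [-0.0, 0.0, -0.0] rows>= 2.5
time_s: 23.05
ee_pos: [505.4, -294.6, 112.0]
tcp_rot: [0.857, 0.516, 0.0, 0.0]
force: [-0.5, 0.3, 5.2]
gripper_width: 31.6
[ 505.32979851 -294.6402381   111.93877268] 31.675023296408 [-0.4468703   0.24622469  6.27704864]
```

View pics/w22.png

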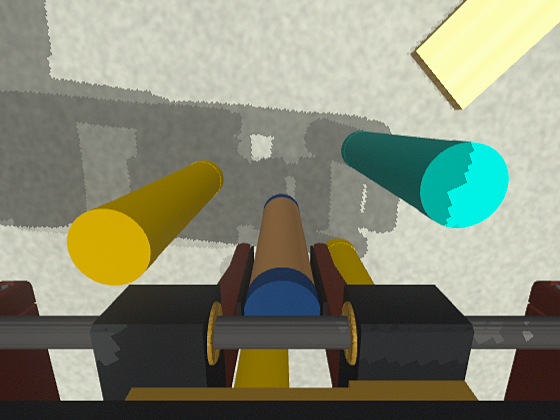

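```bash
python3 -m creep '[[0,0,-0.01,0,0,0,255],[0,0,-0.04,0,0,0,255],[0,0,-0.07,0,0,0,255],[0,0,-0.11,0,0,0,255],[0,0,-0.15,0,0,0,255],[0,0,-0.18,0,0,0,255],[0,0,-0.18,0,0,0,255]]'
python3 - <<'E'
from h import *
y=[np.cos(np.radians(2.5)),np.sin(np.radians(2.5)),0]; print(r.observe()['ee_pos'],r.observe()['gripper_width'])
F=frame([0,0,-1],y); delta([609,-84,270],F)
E
```

```text
time_s: 23.68
ee_pos: [507.9, -296.2, 299.8]
tcp_rot: [0.857, 0.516, 0.003, 0.006]
force: [0.6, -0.4, -0.3]
gripper_width: 31.7
[ 507.91310617 -296.15657505  299.75428666] 31.707124191834314
row [0.2348, -0.0104, 0.0295] [0.012, 0.004, -0.531] rows>= 5.7
```

```bash
python3 -m creep '[[0.235,-0.01,0.0295,0.012,0.004,-0.531,255],[0.235,-0.01,0.0295,0.012,0.004,-0.531,255],[0.235,-0.01,0.0295,0.012,0.004,-0.531,255],[0.235,-0.01,0.0295,0.012,0.004,-0.531,255],[0.235,-0.01,0.0295,0.012,0.004,-0.531,255],[0.235,-0.01,0.0295,0.012,0.004,-0.531,255],[0.235,-0.01,0.0295,0.012,0.004,-0.531,255],[0.235,-0.01,0.0295,0.012,0.004,-0.531,255],[0.235,-0.01,0.0295,0.012,0.004,-0.531,255],[0.235,-0.01,0.0295,0.012,0.004,-0.531,255]]'
cat >> chk.py <<'E'
def all_tops(c,x,y,zs):
    w=cloud(c);z=w[...,2]
    near=np.hypot(w[...,0]-579,w[...,1]+65)<70
    m=((z>92)&(z<100)&near); q=w[m]
    _,lab,cc=cv2.kmeans(q[:,:2].astype(np.float32),5,None,(3,100,0.01),20,cv2.KMEANS_PP_CENTERS)
    for i in range(5):
        t=q[lab.ravel()==i];h=cv2.minEnclosingCircle(t[:,:2].astype(np.float32));print('short',cc[i].round(1),len(t),np.array(h[0]).round(1),round(h[1],1))
    t=w[(z>160)&(z<172)&(np.hypot(w[...,0]-607,w[...,1]+46)<22)]
    if len(t)>5: h=cv2.minEnclosingCircle(t[:,:2].astype(np.float32));print('A top',t.mean(0).round(1),np.array(h[0]).round(1),round(h[1],1))
    for lo,hi in zs:
        q=w[(np.hypot(w[...,0]-x,w[...,1]-y)<26)&(z>lo)&(z<hi)]
        if len(q)<12: continue
        f=least_squares(lambda a:np.hypot(q[:,0]-a[0],q[:,1]-a[1])-16,[x,y],loss='soft_l1'); print(lo,len(q),f.x.round(1),round(f.cost/len(q),2))
E
python3 - <<'E'
from chk import *
for n in ('wrist','scene','top'):
    c=eyes.camera(n);save(c,n+'23');print(n);all_tops(c,609,-84,((165,175),(175,190),(190,210),(210,230),(230,250)))
s=r.observe();print(s['ee_pos'],s['tcp_rot'].round(3))
E
```

```text
time_s: 24.52
ee_pos: [608.8, -85.1, 270.0]
tcp_rot: [0.692, 0.722, -0.0, -0.0]
force: [-1.1, -0.3, -1.9]
gripper_width: 31.4
wrist
short [576.  -64.9] 599 [577.6 -64.7] 16.1
short [575.5 -28.8] 752 [588. -31.] 29.3
short [547.  -83.2] 661 [546.9 -83.4] 16.1
short [576.3 -97.6] 574 [577.7 -98.5] 16.2
short [546.1 -48.9] 719 [546.1 -49.2] 16.2
A top [605.6 -44.7 165.9] [605.6 -45. ] 16.3
165 143 [606.7 -85.8] 2.78
175 150 [606.8 -86.6] 0.01
190 243 [606.9 -86.6] 0.01
210 316 [607.  -86.7] 0.01
230 404 [607.1 -86.7] 0.01
scene
short [614.4 -57.7] 15 [613.8 -53.7] 12.4
short [549.8 -85.8] 71 [549.5 -85.3] 15.9
short [549.5 -51.1] 71 [551.2 -50. ] 18.2
short [ 580.6 -101.5] 71 [ 580.6 -101. ] 16.2
short [579.6 -73.3] 45 [580.5 -71. ] 16.8
A top [613.9 -44.7 166.2] [611.  -45.1] 16.3
165 24 [609.  -87.4] 0.73
175 32 [609.2 -87.3] 0.49
190 47 [609.2 -87.3] 0.38
210 48 [609.5 -87.6] 0.46
230 49 [609.5 -87.6] 0.48
topTraceback (most recent call last):
  File "<stdin>", line 3, in <module>
  File "chk.py", line 24, in all_tops
    _,lab,cc=cv2.kmeans(q[:,:2].astype(np.float32),5,None,(3,100,0.01),20,cv2.KMEANS_PP_CENTERS)
             ~~~~~~~~~~^^^^^^^^^^^^^^^^^^^^^^^^^^^^^^^^^^^^^^^^^^^^^^^^^^^^^^^^^^^^^^^^^^^^^^^^^
cv2.error: OpenCV(4.12.0) /io/opencv/modules/core/src/kmeans.cpp:243: error: (-2:Unspecified error) in function 'double cv::kmeans(cv::InputArray, int, cv::InputOutputArray, cv::TermCriteria, int, int, cv::OutputArray)'
> There can't be more clusters than elements (expected: 'N >= K'), where
>     'N' is 0
> must be greater than or equal to
>     'K' is 5
```

View pics/wrist23.png

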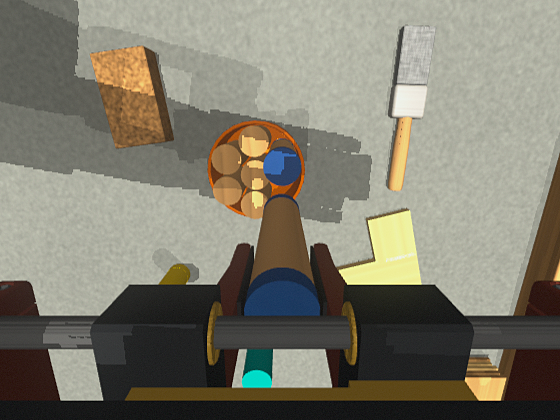

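```bash
python3 -m creep '[[0.0056,0.0007,0.0,0,0,0,255],[0.0056,0.0007,0.02,0,0,0,255],[0.0056,0.0007,0.048,0,0,0,255],[0.0056,0.0007,0.048,0,0,0,255],[0.0056,0.0007,0.048,0,0,0,255]]'
python3 - <<'E'
from chk import *
for n in ('wrist','scene'):
    c=eyes.camera(n);save(c,n+'24');print(n);all_tops(c,608,-81,((115,130),(130,150),(172,190),(190,210)))
s=r.observe();print(s['ee_pos'],s['tcp_rot'].round(3),s['force'])
E
```

```text
time_s: 25.08
ee_pos: [608.4, -79.7, 221.3]
tcp_rot: [0.692, 0.722, -0.001, -0.001]
force: [-0.5, 0.4, -0.7]
gripper_width: 31.6
wrist
short [547.2 -83.1] 878 [547.1 -83.9] 16.3
short [575.6 -28.9] 1009 [589.6 -31.7] 31.1
short [575.3 -64.8] 753 [577.3 -64.7] 16.1
short [575.5 -97.6] 706 [577.4 -98.5] 16.2
short [546.3 -48.9] 946 [546.  -49.1] 16.1
A top [605.8 -45.7 165.9] [606.7 -48.4] 19.7
115 38 [606.1 -80.9] 0.01
130 109 [606.2 -81.1] 0.01
172 321 [606.6 -81.2] 0.01
190 456 [606.7 -81.2] 0.01
scene
short [574.9 -72.4] 42 [574.3 -73. ] 16.2
short [ 581.3 -102.6] 73 [ 580.6 -101.8] 16.5
short [549.7 -50.6] 72 [548.2 -49.3] 17.4
short [550.8 -85.8] 71 [550.9 -84.5] 17.5
short [621.7 -54.2] 6 [622.3 -53.2] 6.5
A top [619.3 -47.1 165.7] [617.2 -47.1] 12.9
115 37 [610.1 -82.1] 0.97
130 44 [610.2 -81.7] 1.3
172 34 [610.2 -82.3] 0.46
190 47 [610.6 -81.9] 0.55
[610.19814379 -79.8754894  223.46832874] [0.692 0.722 0.001 0.001] [ 0.2990406   0.32954066 -0.8513254 ]
```

View pics/wrist24.png

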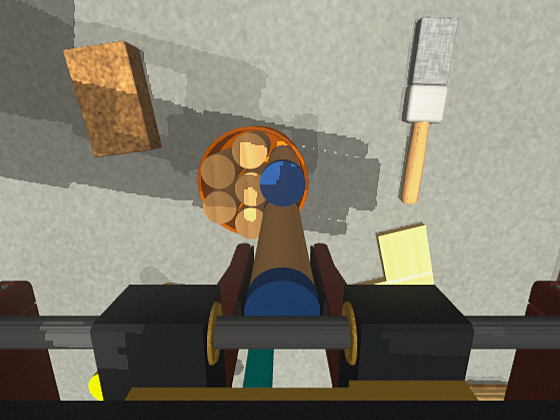

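```bash
python3 -m creep '[[0,0,0.008,0,0,0,255],[0,0,0.013,0,0,0,255],[0,0,0.013,0,0,0,255],[0,0,0.013,0,0,0,255]]';python3 -m creep '[[0,0,0.003,0,0,0,255],[0,0,0.006,0,0,0,255],[0,0,0.006,0,0,0,255],[0,0,0.006,0,0,0,255]]';python3 - <<'E'
from chk import *
for n in ('wrist','scene'):
    c=eyes.camera(n);save(c,n+'25');print(n);all_tops(c,608,-81,((100,115),(115,130),(130,150),(172,190),(190,210)))
s=r.observe();print(s['ee_pos'],s['tcp_rot'].round(3),s['force'])
E
```

```text
time_s: 25.52
ee_pos: [610.1, -79.9, 210.4]
tcp_rot: [0.692, 0.722, 0.0, 0.001]
force: [-0.2, 0.2, -0.4]
gripper_width: 31.9
time_s: 25.85
ee_pos: [609.9, -79.8, 204.2]
tcp_rot: [0.692, 0.722, 0.0, 0.0]
force: [-0.1, 0.0, -0.2]
gripper_width: 31.7
wrist
short [547.2 -83.2] 979 [547.2 -83.7] 16.3
short [575.  -64.7] 817 [592.7 -67.9] 31.3
short [575.5 -28.9] 1137 [588.6 -31.5] 29.9
short [576.4 -97.5] 830 [577.6 -98.7] 16.3
short [546.2 -48.9] 1075 [546.1 -49.4] 16.2
A top [605.8 -45.7 165.9] [606.9 -48.4] 19.6
100 16 [608.  -81.2] 0.01
115 32 [608.1 -81.3] 0.0
130 122 [608.2 -81.3] 0.01
172 405 [608.3 -81.4] 0.01
190 738 [608.4 -81.2] 0.9
scene
short [550.5 -86.5] 77 [551. -85.] 17.7
short [ 581.8 -102.2] 70 [ 580.6 -100.8] 16.2
short [575.7 -72.9] 43 [574.1 -72.2] 16.3
short [549.3 -51.9] 70 [550.2 -50.9] 17.4
short [619.8 -79.6] 18 [615.7 -72.2] 27.5
A top [622.5 -47.3 164.3] [622.5 -47.6] 9.8
100 38 [610.1 -81.9] 1.81
115 27 [610.8 -81.4] 1.17
130 49 [610.9 -81.5] 1.3
172 40 [610.7 -81.8] 0.44
190 43 [610.4 -82. ] 0.89
[610.12392981 -79.83783319 204.43574726] [0.692 0.722 0.    0.001] [ 1.04611366  0.06097303 -1.41013118]
```

```bash
python3 -m creep '[[0,-0.0006,0.004,0,0,0,255],[0,-0.0006,0.008,0,0,0,255],[0,-0.0006,0.008,0,0,0,255]]';python3 -m creep '[[0,0,0.004,0,0,0,255],[0,0,0.008,0,0,0,255],[0,0,0.008,0,0,0,255]]';python3 -m creep '[[0,0,0.004,0,0,0,255],[0,0,0.008,0,0,0,255],[0,0,0.008,0,0,0,255]]'
```

```text
time_s: 26.2
ee_pos: [608.9, -79.8, 195.4]
tcp_rot: [0.692, 0.722, 0.0, 0.0]
force: [-0.7, -0.4, -0.5]
gripper_width: 31.9
time_s: 26.45
ee_pos: [608.3, -79.7, 186.3]
tcp_rot: [0.692, 0.722, -0.0, -0.001]
force: [-1.3, -0.0, -0.2]
gripper_width: 31.6
time_s: 26.7
ee_pos: [607.7, -79.6, 177.2]
tcp_rot: [0.692, 0.722, -0.001, -0.001]
force: [-0.4, 1.2, -1.2]
gripper_width: 31.2
```

```bash
python3 -m creep '[[0,0.001,0.002,0,0,0,255],[0,0.0015,0.008,0,0,0,255],[0,0.0015,0.008,0,0,0,255],[0,0.0015,0.008,0,0,0,255]]';python3 -m creep '[[0,0,0.006,0,0,0,255],[0,0,0.012,0,0,0,255],[0,0,0.018,0,0,0,255],[0,0,0.024,0,0,0,255],[0,0,0.024,0,0,0,255],[0,0,0.024,0,0,0,255]]';python3 - <<'E'
from chk import *
for n in ('wrist','scene'):
    c=eyes.camera(n);save(c,n+'26');print(n);all_tops(c,608,-81,((100,115),(172,190),))
s=r.observe();print(s['ee_pos'],s['tcp_rot'].round(3),s['force'])
E
```

```text
time_s: 27.03
ee_pos: [608.9, -79.5, 168.7]
tcp_rot: [0.692, 0.722, -0.001, -0.002]
force: [0.1, 0.3, -2.0]
gripper_width: 31.6
time_s: 27.53
ee_pos: [608.4, -79.4, 144.0]
tcp_rot: [0.692, 0.722, -0.002, -0.002]
force: [-0.4, -0.1, -1.4]
gripper_width: 31.9
wrist
short [546.2 -82.8] 1401 [547.2 -84. ] 16.4
short [575.9 -28.9] 1859 [589.2 -31.6] 30.2
short [546.2 -48.9] 1683 [545.9 -49.1] 16.3
short [571.5 -88.7] 820 [572.4 -91.3] 18.5
short [573.4 -62. ] 1037 [573.8 -62.5] 16.4
A top [605.9 -46.1 165.9] [607.  -48.4] 19.7
172 1890 [607.5 -80.3] 1.93
scene
short [550.  -86.4] 72 [550.4 -86.1] 16.7
short [575.  -75.9] 37 [572.9 -76. ] 15.3
short [546.4 -53.9] 54 [546.1 -53.3] 17.4
short [619.4 -78.1] 19 [616.3 -72.7] 25.7
short [ 583.3 -101.6] 68 [ 584.7 -100.6] 18.8
100 30 [609.  -81.6] 0.67
172 59 [609.  -82.6] 2.1
[608.88552521 -79.50456863 144.73332741] [ 0.692  0.722 -0.001 -0.002] [ 0.16203503  0.41904579 -0.61055357]
```

View pics/wrist26.png

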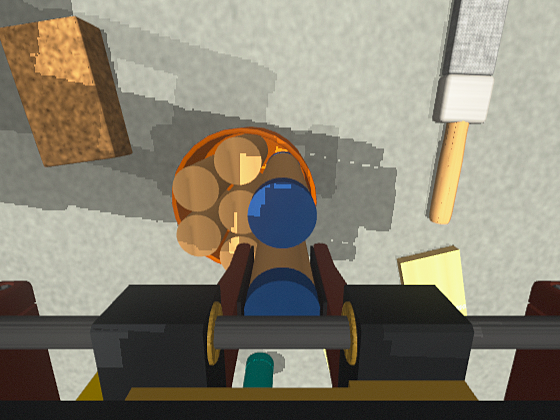

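```bash
python3 -m creep '[[0,0.0005,0.006,0,0,0,255],[0,0.0005,0.012,0,0,0,255],[0,0.0005,0.018,0,0,0,255],[0,0.0005,0.022,0,0,0,255],[0,0.0005,0.022,0,0,0,255]]';python3 -m creep '[[0,0,0.002,0,0,0,255],[0,0,0.003,0,0,0,255],[0,0,0.003,0,0,0,255]]'; python3 -m creep '[[0,0,0.0005,0,0,0,255],[0,0,0.001,0,0,0,255],[0,0,0.001,0,0,0,255]]'
```

```text
time_s: 28.05
ee_pos: [608.5, -79.4, 121.4]
tcp_rot: [0.692, 0.722, -0.002, -0.002]
force: [0.1, 0.2, -0.8]
gripper_width: 31.8
time_s: 28.3
ee_pos: [608.5, -79.4, 118.3]
tcp_rot: [0.692, 0.722, -0.002, -0.003]
force: [-0.4, -0.1, -0.4]
gripper_width: 31.4
time_s: 28.55
ee_pos: [608.7, -79.4, 118.0]
tcp_rot: [0.692, 0.722, -0.002, -0.002]
force: [-1.9, 0.8, 4.4]
gripper_width: 31.5
```

```bash
python3 -m creep '[[0,0,0,0,0,0,150],[0,0,0,0,0,0,130],[0,0,0,0,0,0,110],[0,0,0,0,0,0,93],[0,0,0,0,0,0,93]]'; python3 -m creep '[[0,0,-0.01,0,0,0,93],[0,0,-0.03,0,0,0,93],[0,0,-0.06,0,0,0,93],[0,0,-0.1,0,0,0,93],[0,0,-0.14,0,0,0,93],[0,0,-0.18,0,0,0,93],[0,0,-0.2,0,0,0,93],[0,0,-0.2,0,0,0,93]]'
python3 - <<'E'
from chk import *
for n in ('wrist','scene'):
    c=eyes.camera(n);save(c,n+'27');w=cloud(c);z=w[...,2];print(n)
    near=np.hypot(w[...,0]-579,w[...,1]+65)<75
    q=w[near&(z>161)&(z<171)];_,l,cc=cv2.kmeans(q[:,:2].astype(np.float32),2,None,(3,100,.01),10,cv2.KMEANS_PP_CENTERS);print('long',cc.round(1).tolist(),np.bincount(l.ravel()),np.percentile(q[:,2],[5,50,95]).round(1))
    q=w[near&(z>91)&(z<101)];_,l,cc=cv2.kmeans(q[:,:2].astype(np.float32),5,None,(3,100,.01),10,cv2.KMEANS_PP_CENTERS);print('short',cc.round(1).tolist(),np.bincount(l.ravel()),np.percentile(q[:,2],[5,50,95]).round(1))
    if n=='scene': im=c['img'][150:290,200:360]; cv2.imwrite('pics/scene27z.png',cv2.resize(im,None,fx=4,fy=4,interpolation=cv2.INTER_CUBIC)[:,:,::-1])
E
```

```text
time_s: 28.97
ee_pos: [608.7, -79.4, 117.9]
tcp_rot: [0.692, 0.722, -0.002, -0.002]
force: [0.1, -0.2, -0.9]
gripper_width: 55.3
time_s: 29.63
ee_pos: [612.5, -79.9, 325.0]
tcp_rot: [0.692, 0.722, 0.001, 0.002]
force: [0.5, -0.9, 0.2]
gripper_width: 55.7
wrist
long [[605.7999877929688, -80.0], [605.5999755859375, -44.70000076293945]] [746 793] [164.6 165.9 167.1]
short [[547.0999755859375, -83.0999984741211], [576.2999877929688, -64.80000305175781], [575.4000244140625, -97.80000305175781], [575.2000122070312, -28.700000762939453], [546.0, -48.79999923706055]] [503 466 407 559 533] [94.2 95.6 97. ]
scene
long [[608.7999877929688, -47.79999923706055], [609.2000122070312, -83.30000305175781]] [90 93] [162.6 165.9 169.3]
short [[618.0999755859375, -81.69999694824219], [573.2000122070312, -69.5], [550.2000122070312, -85.4000015258789], [552.0999755859375, -45.79999923706055], [581.2999877929688, -100.30000305175781]] [26 42 80 83 84] [92.7 96.3 99.7]
```

View pics/wrist27.png

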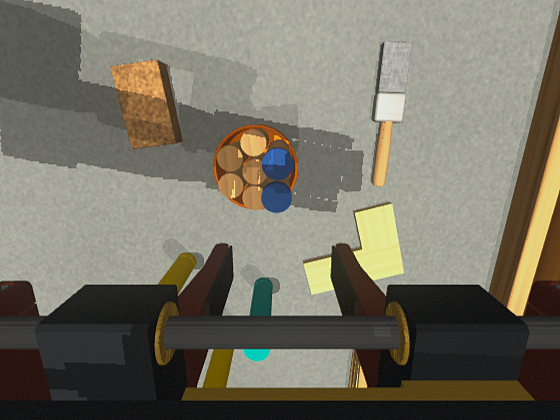

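View pics/scene27z.png

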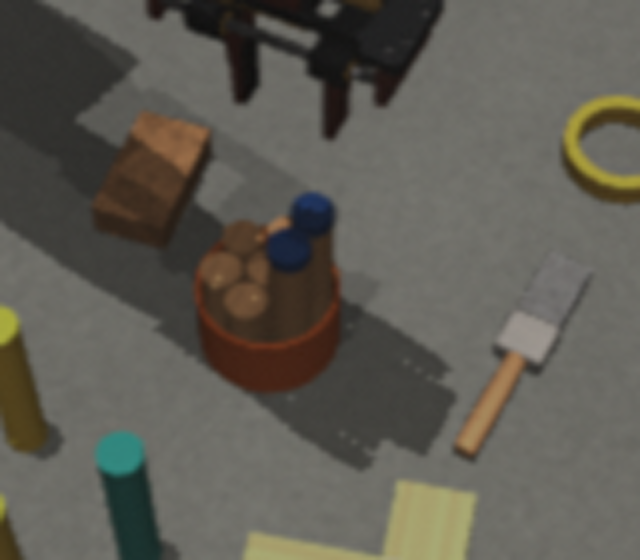

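All seven dowels are upright in the tub. The long tops read 166 mm and the short tops 96 mm, both as expected. The arm is clear, so I'm handing in.

```bash
python3 - <<'E'
from plant import r
print(r.hand_in(), r.observe()['time_s'])
E
```

```text
the job is handed in; nothing more can be done
the job is handed in; nothing more can be done
```

Both long dowels now stand upright in the gap in the tub, and I handed the job in after about 30 s of the 64 s allowed. All seven dowels stand in a close cluster with a short one in the middle.

**Final checks:**
- **Heights:** in the last wrist picture the long tops read 165.9 mm (166 expected) and the short tops 95.6 mm (96 expected).
- **Positions:** the long dowels sit about 35 mm from the tub's axis, against the 43 mm limit, and the middle short dowel is about 1 mm off it.
- **Robot and bystanders:** the gripper is open and well above everything. The sanding block, brush and offcut look undisturbed in the last pictures, but I did not measure how far any bystander moved.

**What went wrong:** on the first try at lowering the lying dowel, its lower end caught, probably on the tub rim. It slipped out of the grip and tipped over onto the tops of the short dowels. I gripped it again more firmly and lowered it in small steps with force checks.

**What I could not verify:**
- **Slip speed:** I did not measure how fast the dowel moved while it was slipping, so I can't rule out that it passed the 0.7 m/s limit.
- **Camera offset:** the scene and wrist cameras disagreed by about 2–3 mm, so I aimed between them. Both dowels then went in with no unexpected force.

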